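Pack the gluing kit into two stack-nest totes

ROBOT

A 6-joint arm with a two-finger parallel gripper is mounted at the origin on the work surface; the furniture and walls round the work are solid. World frame = base frame: x ahead of the robot, y to its left, z up, the work surface at z = 0. Lengths are in mm, angles in rad, forces in N, time in s.
With the tool pointing down it reaches from about 350 to 875 mm from the base axis. Payload 4.2 kg.
Tool frame: the origin (TCP) lies midway between the tips of the shut fingers; the grasp point (between the pads) lies 19 mm behind it (arm.hold_point_z is the distance from the TCP to the grasp point, in mm); z points along the fingers, y is the line along which they close (so a half turn about z gives the same grasp; the last joint's range is limited). The gripper opens to 85 mm and grips with 20 to 120 N. Pads are 22 mm wide; open, the fingers measure 114 mm over their backs; the gripper's body (76 mm by 85 mm) begins 54 mm behind the grasp point. The pads swing forward as they close: fully open they stand 13 mm farther back than shut.
Start: joints at [-0.977, 0.385, 0.008, 0, -1.194, -0.259], TCP at [205.377, -590.271, 231.312] pointing down, gripper open.
Joint ranges: [-3.14, 3.14], [-1.21, 2.06], [-1.07, 1.41], [-3.16, 2.05], [-2.99, -0.16], [-3.1, 3.1]. Speed limits (rad/s): [2.79, 2.79, 3.14, 3.14, 3.14, 3.14].

INTERFACE

Orientations are given as a unit quaternion [x, y, z, w].
In Python, from bench import arm, vision gives the robot as it stands. The module is installed in compiled form; this text tells all that it offers.
- The arm moves only by the tool servo_tool, never from a script. Its argument "plan" is a list of rows, each a list of 7 numbers: the shift along the world's x, y, z each as a share of 300 mm, from -1 to 1, then the turn, a rotation vector about the world's x, y, z each as a share of 2 rad, from -1 to 1, then the opening, from 0 (shut) to 1 (fully open). A call has 1 to 20 rows; each row shifts and turns the commanded pose from where the row before left it; what a row does not reach is not made up. A row lasts 1/8 s, in which the tool goes at most 62.5 mm and 10.7 degrees, less where a joint would pass 70% of its speed; a pose out of reach is approached as far as the arm can. A call with a number of a shift or a turn outside -1 to 1 is refused whole. A call with a gripper value outside its range is refused whole. The fingers move at their own pace and stop on an object; the grip force is fixed at half the most. Time passes only in rows, so rows that do not move let the fingers close. It gives the time, the measured TCP pose, the force, the opening and the grip force at its end, in the units of the state.
- arm.read_state(): the state, without advancing time (a new reading comes with each control period).
- vision.get_image(name): name is "scene" or "top" or "wrist"; returns a dict with "image" (480x640x3 uint8, red, green, blue), "z_map" (480x640 float32, mm along the optical axis (not along the pixel's ray), 0 where there is no reading), "K" (3x3 intrinsics, pixels), "world_to_cam" (4x4, takes a point from world to camera coordinates); the wrist camera has in their place "mount" (4x4, takes a point from camera to tool coordinates, whose origin is the TCP and whose axes are the flange's). Camera axes: x right, y down, z forward; pixel columns grow to the right and rows downward; lengths in mm; the calibration is good to about 2 mm. A picture is of the moment at which its call begins: read the wrist's pose just before it.
- arm.job_done(): hands the job in; it is judged then, once.
The state is a dict: "clock": time; "joints": joint angles; "joint_vel": joint speeds; "joint_efforts": joint torques, N m; "position": TCP position; "ee_rot": TCP orientation; "contact_force": force on the tool from outside, world axes, zero at the start; "wrist_torque": the same for the moment, N m; "gripper_width": finger opening in mm; "grasp_force": force on a finger pad.
Only numpy, scipy, OpenCV 4.12 (cv2) and the standard library are available. Lean on these libraries where they do the work, as an engineer would, in place of code of your own. Each camera call takes 0.05 s, during which the arm holds its last target. There are 200 camera calls.

TASK

Pack the gluing kit into the two grey stack-nest totes. Lift the empty shallow tote out of the deep one and put it aside, stand all the lying yellow glue bottles upright in the deep tote, then set the shallow tote on top turned half round from how it was nested, so that it stands level on the rim lugs above the bottles instead of nesting down onto them. Put the press weights that stand in front of the totes into the upper tote, and leave the white glue bottle and the wooden block where they are.

Things in the scene. Friction and masses are not known exactly. Their poses are not given: they have to be found in the camera images.
- tote_a: Lower, deep tote of the nest: open grey stack-nest tote, 293 (x) x 159 (y) x 140 mm high, 0.34 kg. Origin: centre of underside, z up. 3 mm walls lean outwards; inner floor 4 mm up, clear about 194 x 110 mm; mouth 277 x 143 mm less the lugs. Rim: upright band 8 mm thick, 120 to 140 mm up, outer faces x +-146.5, y +-79.5 (middle line of the long sides y +-75.5).
- tote_b: Upper, shallow tote: same rim, lugs and frame, but 90 mm high, 0.26 kg; rim band 70 to 90 mm up, grip its long sides at y +-75.5; inner floor 4 mm up, 206 x 122 mm. Starts nested in tote_a, turned the same way, origin 90 mm above tote_a's. Turned half round it stands on tote_a's three lugs: origin 134 mm above tote_a's, over the same point, with 7 mm of play each way inside the rim.
- tote_a_lug (a point): Top of tote_a's single lug, in the middle of its -x end, 134 mm above the underside and 123 mm along -x; it reaches 23 mm in from the rim. The two other lugs, same height, are in the corners of the +x end. Outside, each tote has a groove in its -x end and recessed corners at its +x end, which slide past the lugs only when both are turned the same way.
- tote_a_card_end (a point): Top edge of the rim in the middle of tote_a's +x end (the end with two lugs and a small white card pocket outside); 146.5 mm along +x, 140 mm up from the origin. In the nest this end points to the robot's left, give or take 10 degrees.
- tote_b_card_end (a point): The same point of tote_b, the top edge of its rim at the end with the white card pocket (its +x end), 90 mm above its underside. At the end it must be over tote_a's other end.
- bottle_1: Yellow glue bottle with a red screw cap, 122 mm long, 0.17 kg; two or three equal ones are there, lying on the bench or the mat to the robot's right; round, so it may roll. Origin: centre of its flat foot; its z axis points to the cap. Body 56 mm in diameter up to 79 mm from the foot, then a shoulder 44 mm across; cap 39 mm in diameter from 97 to 122 mm.
- bottle_2: Yellow glue bottle with a red screw cap, 122 mm long, 0.17 kg; two or three equal ones are there, lying on the bench or the mat to the robot's right; round, so it may roll. Origin: centre of its flat foot; its z axis points to the cap. Body 56 mm in diameter up to 79 mm from the foot, then a shoulder 44 mm across; cap 39 mm in diameter from 97 to 122 mm.
- bottle_3: Yellow glue bottle with a red screw cap, 122 mm long, 0.17 kg; two or three equal ones are there, lying on the bench or the mat to the robot's right; round, so it may roll. Origin: centre of its flat foot; its z axis points to the cap. Body 56 mm in diameter up to 79 mm from the foot, then a shoulder 44 mm across; cap 39 mm in diameter from 97 to 122 mm.
- weight_1: Pale grey turned press weight, 58 mm in diameter and 59 mm high, 0.75 kg, standing on the bench between the robot and the nest; one or two are there. Origin: centre of its underside, z up. Body 39 mm high; on top a knob 28 mm in diameter from 45 to 59 mm, to grip by.
- weight_2: Pale grey turned press weight, 58 mm in diameter and 59 mm high, 0.75 kg, standing on the bench between the robot and the nest; one or two are there. Origin: centre of its underside, z up. Body 39 mm high; on top a knob 28 mm in diameter from 45 to 59 mm, to grip by.
- mat_edge (a point): Middle of the near edge of the flat green cutting mat, 5 mm thick, that covers the far part of the bench from here on (x > 0.523, y from -0.49 to 0.37); the nest stands on it, the bare bench before it is at z = 0 and free at the left (x 0.33 to 0.52, y 0.14 to 0.46).
- spout: White glue bottle with a spout, standing on the mat left of the nest, 66 mm in diameter, 196 mm high; bystander, origin at the centre of its foot. Leave it alone.
- block: Beech pressing block, 50 x 120 x 35 mm, lying flat on the mat right of the nest; bystander, origin at the centre of its underside. Leave it alone.
Not all that is in view belongs to the job. What is shaped like the weight_1 but pink is not meant.

How it is judged:
By the outcome, as a careful person would: the job done as asked, in the order asked, and still so for the second after the job is handed in, with the robot touching nothing.
Of bottle_1, bottle_2, bottle_3 only 2 to 3 are there at a start; the rules pass over those that are not, and their reading is None.
Of weight_1, weight_2 only 1 to 2 are there at a start; the rules pass over those that are not, and their reading is None.
At some moment in a run one of weight_1, weight_2 may be knocked a few centimetres aside while the robot is not near it.
Once in a run the grip may slacken for a moment while it holds something.
It also fails if it takes over 210 s, if anything falls off the work surface, if the arm or the gripper's body presses on something with over 40 N, if the wrist force passes 120 N, or if a joint passes its speed limit or range.

## Working session

There is one attempt and no reset: what is moved stays moved. The work goes in short steps, Python scripts to look and compute and a tool call to move; the robot and the scene stay as the last step left them, time stands still between calls to the robot, and variables do not carry over. Pictures are saved under pics/ and viewed, at most 14 in all, crops included, and the job is handed in when it is done.

Besides the shell and the picture viewer there is one more tool, called after "Emit:" as name([rows], argument=value, ...), one row to a line, values as JSON. servo_tool: Moves the arm, as the interface text tells. Its arguments: {"type":"object","properties":{"plan":{"type":"array"}},"required":["plan"]}

```bash
mkdir -p pics; cat > h.py <<'E'
import numpy as np, cv2
from scipy.spatial.transform import Rotation as R
from bench import arm, vision
def get(n):
    s=arm.read_state(); d=vision.get_image(n)
    if n=="wrist":
        T=np.eye(4); T[:3,:3]=R.from_quat(s["ee_rot"]).as_matrix(); T[:3,3]=s["position"]
        d["c2w"]=T@np.array(d["mount"])
    else: d["c2w"]=np.linalg.inv(d["world_to_cam"])
    return d
def save(d,f): cv2.imwrite("pics/"+f,cv2.cvtColor(d["image"],cv2.COLOR_RGB2BGR))
def plane(d,u,v,z):
    r=d["c2w"][:3,:3]@(np.linalg.inv(d["K"])@[u,v,1]); o=d["c2w"][:3,3]
    return o+r*(z-o[2])/r[2]
def cloud(d):
    v,u=np.mgrid[:480,:640]; z=d["z_map"]
    p=(np.linalg.inv(d["K"])@np.stack([u.ravel(),v.ravel(),np.ones(u.size)]))*z.ravel()
    w=d["c2w"][:3,:3]@p+d["c2w"][:3,3:]
    w[:,z.ravel()==0]=np.nan
    return w.T.reshape(480,640,3)
E
python3 - <<'E'
from h import *
s=arm.read_state();print(s["clock"],s["position"],s["ee_rot"],s["gripper_width"],arm.hold_point_z)
for n in("scene","top","wrist"):
    d=get(n);save(d,n+"0.png");print(n,d["c2w"].round(2).tolist())
E
```

```text
0.0 [ 205.20739038 -589.74398787  230.21105411] [-1.66549127e-01  9.86032559e-01  1.06201935e-03 -2.30783453e-04] 85.57831241726242 18.700000000000003
scene [[-0.75, -0.27, 0.6, -27.58], [-0.66, 0.3, -0.68, 595.92], [0.0, -0.91, -0.41, 536.61], [0.0, 0.0, 0.0, 1.0]]
top [[-0.01, -0.99, 0.16, 318.21], [-1.0, 0.01, 0.01, -49.62], [-0.01, -0.16, -0.99, 1685.97], [0.0, 0.0, 0.0, 1.0]]
wrist [[-0.33, 0.91, 0.25, 142.01], [0.94, 0.32, 0.09, -612.78], [0.0, 0.27, -0.96, 372.55], [0.0, 0.0, 0.0, 1.0]]
```

View pics/scene0.png

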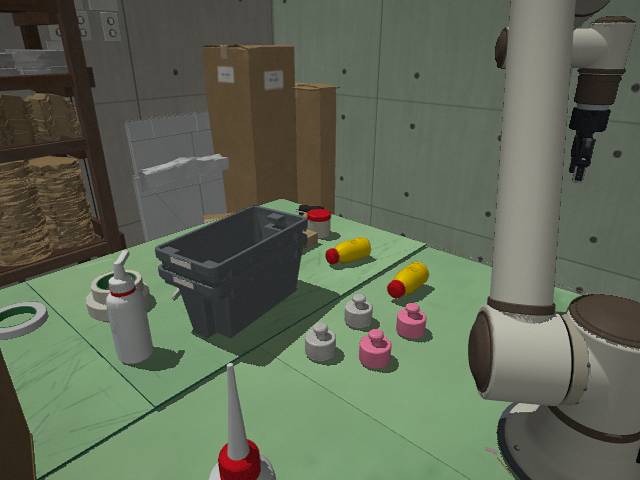

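View pics/top0.png

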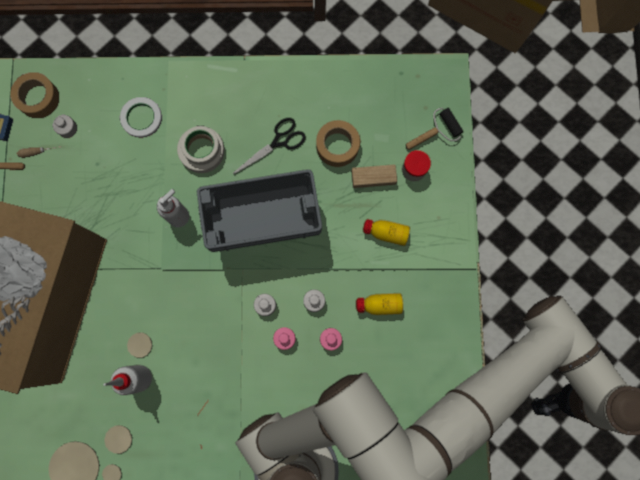

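The scene view shows the nest at about (230,265) with its card end towards the spout bottle, two yellow bottles at (350,250) and (408,280), and grey weights at (320,343) and (358,312). The pink look-alikes are at (375,350) and (411,322).

In the top view, the nest is at (261,211) and the bottles at (388,231) and (381,304), with their caps to the left. The grey weights are at (265,305) and (315,300), and the pink ones at (285,340) and (331,340). The grey ones match the description.

Next I'll measure these from both views.

```bash
cat > meas.py <<'E'
from h import *
def masks(d):
    hsv=cv2.cvtColor(d["image"],cv2.COLOR_RGB2HSV);H,S,V=[hsv[...,i].astype(int) for i in range(3)]
    return {"yellow":(H>20)&(H<32)&(S>150)&(V>120),"red":((H<5)|(H>174))&(S>170)&(V>70)}
def comps(m,amin):
    n,l,st,c=cv2.connectedComponentsWithStats(m.astype(np.uint8)); return [(c[i],st[i,4],l==i) for i in range(1,n) if st[i,4]>amin]
def bottles(d,c):
    M=masks(d)
    for k in M:
        for cc,a,m in comps(M[k],40):
            p=c[m];p=p[~np.isnan(p[:,0])]
            if len(p)<20: continue
            xy=p[:,:2]-p[:,:2].mean(0);w,V=np.linalg.eigh(xy.T@xy)
            e=V[:,1]; t=xy@e
            print(k,cc.round(),a,"mean",p.mean(0).round(),"ztop",np.percentile(p[:,2],97).round(1),"ax deg",np.degrees(np.arctan2(e[1],e[0])).round(1),"len",np.ptp(np.percentile(t,[1,99])).round(), "bbox",np.percentile(p,2,0)[:2].round(),np.percentile(p,98,0)[:2].round())
def rim(c,zlo,zhi,box):
    P=c[(c[...,2]>zlo)&(c[...,2]<zhi)&(c[...,0]>box[0])&(c[...,0]<box[1])&(c[...,1]>box[2])&(c[...,1]<box[3])]
    r=cv2.minAreaRect(P[:,:2].astype(np.float32)); return len(P),np.median(P[:,2]),r
E
python3 - <<'E'
from meas import *
for n in("top","scene"):
    d=get(n);c=cloud(d);print(n);bottles(d,c)
    print("rimB",rim(c,178,192,(450,850,-250,250)))
    print("rimA",rim(c,135,152,(450,850,-250,250)))
    W={"top":[(265,305),(315,300)],"scene":[(320,330),(358,300)]}[n]
    for u,v in W:
        p0=c[v,u];near=c[(np.hypot(c[...,0]-p0[0],c[...,1]-p0[1])<45)&(c[...,2]>8)]
        k=near[near[:,2]>np.nanmax(near[:,2])-6]
        print("w",(u,v),p0.round(),"mean",near.mean(0).round(1),"knob",k.mean(0).round(1),len(k),cv2.minEnclosingCircle(near[near[:,2]<42][:,:2].astype(np.float32)))
E
```

```text
top
yellow [391. 230.] 553 mean [ 619. -255.   57.] ztop 66.1 ax deg 75.8 len 94.0 bbox [ 594. -299.] [ 644. -209.]
yellow [384. 302.] 604 mean [ 428. -233.   51.] ztop 59.9 ax deg 91.4 len 95.0 bbox [ 407. -277.] [ 450. -186.]
red [417. 163.] 509 mean [ 796. -327.   74.] ztop 81.3 ax deg 161.5 len 64.0 bbox [ 766. -357.] [ 827. -297.]
red [367. 226.] 83 mean [ 631. -194.   48.] ztop 56.0 ax deg 166.6 len 33.0 bbox [ 617. -203.] [ 648. -185.]
red [360. 305.] 90 mean [ 423. -170.   44.] ztop 52.3 ax deg 178.4 len 34.0 bbox [ 406. -178.] [ 440. -162.]
red [122. 380.] 95 mean [238. 409. 170.] ztop 177.5 ax deg -174.7 len 33.0 bbox [220. 397.] [253. 427.]
rimB (1356, np.float64(183.3520614288327), ((652.63720703125, 87.2115249633789), (161.47152709960938, 294.9130554199219), 8.94033145904541))
rimA (746, np.float64(144.41639021480432), ((647.7112426757812, 86.3292007446289), (156.78543090820312, 282.99554443359375), 10.789528846740723))
w (265, 305) [422.  78.  56.] mean [425.8  81.9  40.3] knob [426.5  80.4  62.5] 31 ((427.01129150390625, 83.2449722290039), 29.276613235473633)
w (315, 3
[... 778 characters left out ...]
3. 312.] [673. 342.]
red [239. 465.] 1055 mean [230. 421. 167.] ztop 173.7 ax deg 50.5 len 38.0 bbox [219. 400.] [252. 435.]
rimB (1725, np.float64(182.91757001893058), ((653.3324584960938, 84.9083023071289), (162.14688110351562, 298.0064392089844), 8.552413940429688))
rimA (2317, np.float64(143.80223428773002), ((648.9666137695312, 86.22760009765625), (157.25794982910156, 294.5767517089844), 7.494384765625))
w (320, 330) [422.  89.  56.] mean [419.9  91.3  33.5] knob [426.5  83.6  58. ] 113 ((427.7840270996094, 83.12357330322266), 29.92481231689453)
w (358, 300) [430. -36.  59.] mean [430.5 -39.1  33. ] knob [436.  -46.9  57.9] 83 ((437.626220703125, -47.87498474121094), 29.863645553588867)
```

```bash
python3 - <<'E'
import cv2
a=cv2.imread("pics/top0.png")[150:360,180:440]
cv2.imwrite("pics/crop0.png",cv2.resize(a,None,fx=2.8,fy=2.8,interpolation=cv2.INTER_CUBIC))
E
```

```text
(no output)
```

View pics/crop0.png

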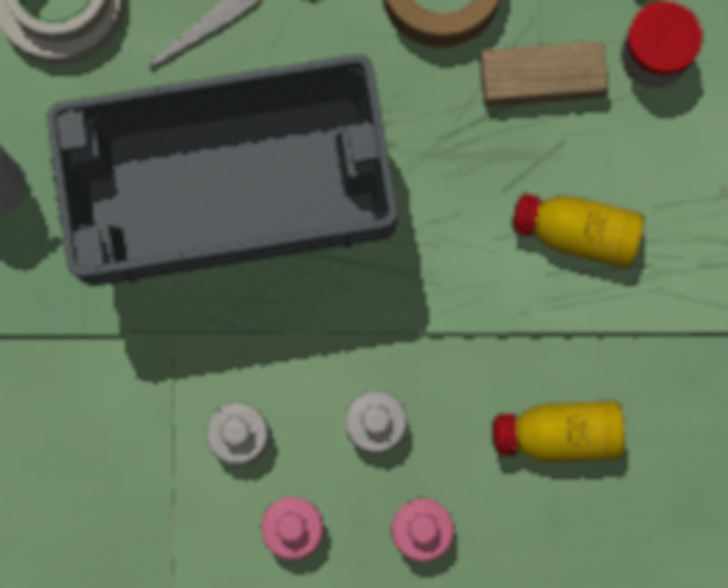

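The crop confirms it: two corner lugs on the left (card) end and the single lug on the right. There are two grey weights, with the pink ones below them. The nest centre is about (653,86), its long axis is 8.7° off y, and B's rim top is at 184. I'll go to B's near rim first.

Emit:
servo_tool([
  [0.089,0.158,0.005,0,0,0.0495,0.5],
  [0.089,0.158,0.005,0,0,0.0495,0.5],
  [0.089,0.158,0.005,0,0,0.0495,0.5],
  [0.089,0.158,0.005,0,0,0.0495,0.5],
  [0.089,0.158,0.005,0,0,0.0495,0.5],
  [0.089,0.158,0.005,0,0,0.0495,0.5],
  [0.089,0.158,0.005,0,0,0.0495,0.5],
  [0.089,0.158,0.005,0,0,0.0495,0.5],
  [0.089,0.158,0.005,0,0,0.0495,0.5],
  [0.089,0.158,0.005,0,0,0.0495,0.5],
  [0.089,0.158,0.005,0,0,0.0495,0.5],
  [0.089,0.158,0.005,0,0,0.0495,0.5],
  [0.089,0.158,0.005,0,0,0.0495,0.5],
  [0.089,0.158,0.005,0,0,0.0495,0.5],
  [0,0,0,0,0,0,0.5],
  [0,0,0,0,0,0,0.5],
])

```text
clock: 2.25
position: [578.8, 73.3, 251.9]
ee_rot: [0.758, -0.652, -0.0, 0.001]
contact_force: [-0.4, 0.6, -1.1]
gripper_width: 42.7
grasp_force: 0.0
```

```bash
python3 - <<'E'
from meas import *
print(arm.read_state()["joints"])
d=get("top");bottles(d,cloud(d))
d=get("wrist");save(d,"wrist1.png");c=cloud(d)
P=c[(c[...,2]>176)&(c[...,2]<192)]
print(len(P),np.nanmedian(P[:,2]))
# near rim line: for y bins, min/max x of rim points with x<620
for y in range(0,160,20):
    q=P[(abs(P[:,1]-y)<6)&(P[:,0]<610)]
    if len(q)>3: print(y,np.percentile(q[:,0],[3,50,97]).round(1),np.median(q[:,2]).round(1))
E
```

```text
[ 4.03326785e-01  3.00904079e-01 -6.40188733e-02 -1.26937774e-04
 -1.20713865e+00 -2.53315429e-01]
yellow [391. 230.] 562 mean [ 618. -255.   56.] ztop 64.9 ax deg 75.5 len 93.0 bbox [ 593. -298.] [ 644. -209.]
yellow [384. 302.] 619 mean [ 427. -233.   51.] ztop 60.1 ax deg 91.2 len 95.0 bbox [ 405. -277.] [ 450. -186.]
red [417. 163.] 509 mean [ 796. -327.   74.] ztop 80.9 ax deg 160.7 len 64.0 bbox [ 766. -357.] [ 828. -297.]
red [367. 226.] 83 mean [ 631. -194.   48.] ztop 54.8 ax deg 166.8 len 32.0 bbox [ 616. -203.] [ 648. -185.]
red [360. 304.] 89 mean [ 423. -171.   44.] ztop 52.6 ax deg 178.0 len 34.0 bbox [ 406. -178.] [ 440. -162.]
red [122. 380.] 96 mean [238. 408. 171.] ztop 178.2 ax deg -178.9 len 33.0 bbox [220. 397.] [253. 426.]
20476 184.2507990939091
0 [587.6 591.5 595.4] 184.7
20 [583.9 587.9 591.9] 184.8
40 [580.8 584.9 589. ] 184.8
60 [577.8 581.8 586.1] 184.8
80 [574.5 578.5 582.5] 184.8
100 [571.4 575.6 579.6] 184.7
120 [568.4 572.2 576.3] 184.6
140 [565.2 569.3 573.1] 184.8
```

View pics/wrist1.png

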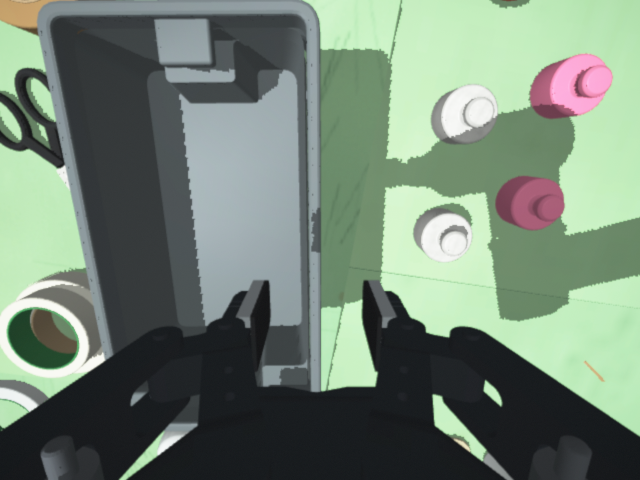

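In the wrist view, the fingers (about 255 and 380, row 310) straddle B's near rim, and the single lug is at (185,45). The rim is at x≈579.6 with its top at 184.7. Lower, grip and lift.

Emit:
servo_tool([
  [0,0,-0.1,0,0,0,0.5],
  [0.003,0,-0.1,0,0,0,0.5],
  [0,0,-0.08,0,0,0,0.5],
  [0,0,-0.035,0,0,0,0.5],
  [0,0,0,0,0,0,0.2],
  [0,0,0,0,0,0,0],
  [0,0,0,0,0,0,0],
  [0,0,0,0,0,0,0],
  [0,0,0,0,0,0,0],
])

```text
clock: 3.48
position: [581.4, 73.3, 160.0]
ee_rot: [0.758, -0.652, 0.002, -0.002]
contact_force: [-0.8, -2.2, 6.4]
gripper_width: 8.8
grasp_force: 61.3
```

Emit:
servo_tool([
  [0,0,0.02,0,0,0,0],
  [0,0,0.03,0,0,0,0],
  [0,0,0.05,0,0,0,0],
  [0,0,0.07,0,0,0,0],
  [0,0,0.07,0,0,0,0],
  [0,0,0.07,0,0,0,0],
  [0,0,0.07,0,0,0,0],
  [0,0,0.07,0,0,0,0],
  [0,0,0,0,0,0,0],
])

```text
clock: 4.6
position: [580.2, 73.5, 294.5]
ee_rot: [0.758, -0.652, 0.0, -0.001]
contact_force: [-0.2, -0.4, -4.0]
gripper_width: 7.5
grasp_force: 59.0
```

Emit:
servo_tool([
  [-0.045,0.032,0,0,0,0.02,0],
  [-0.09,0.064,0,0,0,0.04,0],
  [-0.09,0.064,0,0,0,0.06,0],
  [-0.09,0.064,0,0,0,0.08,0],
  [-0.045,0.032,0,0,0,0.08,0],
  [0,0,0,0,0,0.08,0],
  [0,0,0,0,0,0.08,0],
  [0,0,0,0,0,0.08,0],
  [0,0,0,0,0,0.08,0],
  [0,0,0,0,0,0.08,0],
  [0,0,0,0,0,0.08,0],
  [0,0,0,0,0,0.08,0],
  [0,0,0,0,0,0.08,0],
  [0,0,0,0,0,0.08,0],
  [0,0,0,0,0,0.08,0],
  [0,0,0,0,0,0.08,0],
  [0,0,0,0,0,0.08,0],
  [0,0,0,0,0,0.08,0],
  [0,0,0,0,0,0.08,0],
])

```text
clock: 6.98
position: [470.7, 150.1, 291.7]
ee_rot: [0.769, 0.639, -0.001, -0.0]
contact_force: [0.3, 0.0, -2.5]
gripper_width: 8.5
grasp_force: 59.0
```

Emit:
servo_tool([
  [0.028,0.125,0,0,0,0.04,0],
  [0.028,0.125,0,0,0,0.04,0],
  [0.027,0.125,0,0,0,0.0125,0],
  [0.027,0.125,0,0,0,0,0],
  [0,0,-0.1,0,0,0,0],
  [0,0,-0.15,0,0,0,0],
  [0,0,-0.15,0,0,0,0],
  [0,0,-0.12,0,0,0,0],
  [0,0,-0.08,0,0,0,0],
  [0,0,-0.04,0,0,0,0],
  [0,0,0,0,0,0,0],
])

```text
clock: 8.35
position: [504.3, 299.9, 100.0]
ee_rot: [0.709, 0.705, -0.001, 0.0]
contact_force: [0.1, 1.0, -2.1]
gripper_width: 7.5
grasp_force: 61.2
```

```bash
python3 - <<'E'
from meas import *
for n in("top","scene"):
    c=cloud(get(n)); P=c[(c[...,2]>95)&(c[...,2]<155)&(c[...,0]>320)&(c[...,0]<470)&(c[...,1]>130)&(c[...,1]<460)]
    A=np.c_[P[:,:2],np.ones(len(P))]
    # near long rim (x<370) height along y
    for y in (180,240,300,360,420):
        q=P[(abs(P[:,1]-y)<12)];q=q[q[:,0]<np.min(q[:,0])+14] if len(q) else q
        if len(q): print(n,y,np.max(q[:,2]).round(1),np.min(q[:,0]).round(1))
    print(rim(c,100,150,(320,500,130,470)))
E
```

```text
top 180 117.9 349.4
top 240 115.6 349.8
top 300 118.6 350.1
top 360 119.1 350.4
top 420 118.4 350.8
(945, np.float64(113.19514109191641), ((425.0798034667969, 299.69134521484375), (290.9731750488281, 150.1911163330078), 89.7286376953125))
scene 180 113.7 349.2
scene 240 113.8 349.0
scene 300 113.8 349.7
scene 360 114.1 349.9
scene 420 115.3 350.6
(4855, np.float64(112.13950908599259), ((424.4753112792969, 301.63958740234375), (294.74176025390625, 151.0386962890625), 89.99884033203125))
```

Emit:
servo_tool([
  [0,0,-0.04,0,0,0,0],
  [0,0,-0.03,0,0,0,0],
  [0,0,-0.02,0,0,0,0],
  [0,0,-0.015,0,0,0,0],
  [0,0,-0.008,0,0,0,0],
  [0,0,0,0,0,0,0],
])

```text
clock: 9.2
position: [507.8, 300.8, 69.6]
ee_rot: [0.709, 0.705, 0.002, 0.001]
contact_force: [5.3, -2.6, 9.0]
gripper_width: 7.8
grasp_force: 76.1
```

Emit:
servo_tool([
  [0,0,0,0,0,0,0.15],
  [0,0,0,0,0,0,0.4],
  [0,0,0,0,0,0,0.4],
  [0,0,0.05,0,0,0,0.4],
  [0,0,0.1,0,0,0,0.4],
  [0,0,0.2,0,0,0,0.4],
  [0,0,0.2,0,0,0,1],
])

```text
clock: 10.07
position: [504.8, 299.9, 234.5]
ee_rot: [0.709, 0.705, 0.0, 0.0]
contact_force: [0.9, 0.9, -0.5]
gripper_width: 51.3
grasp_force: 0.0
```

```bash
python3 - <<'E'
from meas import *
print(arm.read_state()["joints"])
for n in("top","scene"):
    d=get(n);c=cloud(d); save(d,n+"2.png")
    print(n,"B",rim(c,80,100,(320,530,130,470)))
    print("A",rim(c,134,152,(500,850,-100,250)))
    bottles(d,c)
E
```

```text
[ 8.11884487e-01  3.18211259e-01 -8.36132138e-02  3.05195980e-04
 -1.16882690e+00  2.32335997e+00]
top B (1273, np.float64(87.61698993832601), ((433.8421630859375, 303.062255859375), (296.5743103027344, 156.6455841064453), 89.68074798583984))
A (1567, np.float64(142.52668814859499), ((648.5499267578125, 86.54237365722656), (162.40512084960938, 295.08636474609375), 8.827020645141602))
yellow [391. 230.] 584 mean [ 618. -255.   56.] ztop 65.4 ax deg 75.9 len 94.0 bbox [ 592. -300.] [ 644. -209.]
yellow [384. 303.] 630 mean [ 427. -233.   51.] ztop 60.0 ax deg 91.5 len 95.0 bbox [ 405. -277.] [ 450. -186.]
red [417. 163.] 509 mean [ 796. -328.   74.] ztop 81.1 ax deg 158.4 len 64.0 bbox [ 766. -358.] [ 827. -297.]
red [367. 226.] 86 mean [ 630. -194.   48.] ztop 57.4 ax deg 170.2 len 33.0 bbox [ 614. -203.] [ 647. -185.]
red [360. 305.] 90 mean [ 422. -171.   44.] ztop 51.7 ax deg 179.3 len 34.0 bbox [ 406. -178.] [ 440. -162.]
scene B (4812, np.float64(87.64222901674364), ((434.46875, 300.96142578125), (295.4763488769531, 161.6121368408203), 89.58079528808594))
A (2139, np.float64(141.
[... 181 characters left out ...]
g 72.4 len 92.0 bbox [ 586. -293.] [ 634. -207.]
yellow [411. 275.] 542 mean [ 417. -224.   47.] ztop 56.5 ax deg 90.5 len 91.0 bbox [ 401. -275.] [ 443. -187.]
red [318. 215.] 250 mean [ 793. -320.   72.] ztop 76.7 ax deg 139.2 len 70.0 bbox [ 765. -360.] [ 828. -293.]
red [332. 256.] 160 mean [ 629. -189.   38.] ztop 52.9 ax deg -168.3 len 34.0 bbox [ 616. -199.] [ 648. -181.]
red [396. 289.] 234 mean [ 421. -165.   33.] ztop 47.3 ax deg -164.1 len 35.0 bbox [ 406. -178.] [ 439. -158.]
red [123. 293.] 68 mean [659. 328. 145.] ztop 147.9 ax deg 67.2 len 37.0 bbox [653. 309.] [672. 342.]
red [240. 465.] 1079 mean [230. 421. 166.] ztop 173.5 ax deg -174.0 len 37.0 bbox [219. 400.] [253. 435.]
```

View pics/scene2.png

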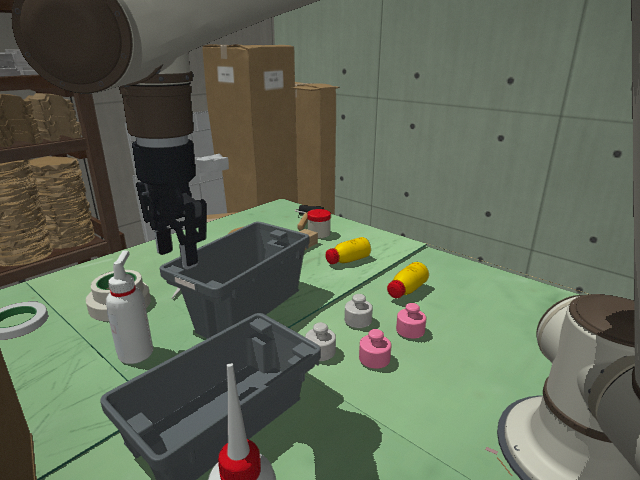

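B (lower left) stands flat on the bench at (434,301), and A, behind it, is empty at (648.6,85.7). The yellow bottles at (350,250) and (408,280) haven't moved. Next is the bench bottle: I'll turn the tool back half round and approach it tilted.

Emit:
servo_tool([
  [-0.0153,-0.094,0,0,0,-0.0924,1],
  [-0.0153,-0.094,0,0,0,-0.0924,1],
  [-0.0153,-0.094,0,0,0,-0.0924,1],
  [-0.0153,-0.094,0,0,0,-0.0924,1],
  [-0.0153,-0.094,0,0,0,-0.0924,1],
  [-0.0153,-0.094,0,0,0,-0.0924,1],
  [-0.0153,-0.094,0,0,0,-0.0924,1],
  [-0.0153,-0.094,0,0,0,-0.0924,1],
  [-0.0153,-0.094,0,0,0,-0.0924,1],
  [-0.0153,-0.094,0,0,0,-0.0924,1],
  [-0.0153,-0.094,0,0,0,-0.0924,1],
  [-0.0153,-0.094,0,0,0,-0.0924,1],
  [-0.0153,-0.094,0,0,0,-0.0924,1],
  [-0.0153,-0.094,0,0,0,-0.0924,1],
  [-0.0153,-0.094,0,0,0,-0.0924,1],
  [-0.0153,-0.094,0,0,0,-0.0924,1],
  [-0.0153,-0.094,0,0,0,-0.0924,1],
  [0,0,0,0,0,0,1],
])

```text
clock: 12.42
position: [426.7, -180.3, 232.5]
ee_rot: [-0.704, 0.71, -0.0, 0.0]
contact_force: [-0.6, -0.0, 0.4]
gripper_width: 85.3
grasp_force: 0.0
```

```bash
python3 - <<'E'
from meas import *
s=arm.read_state();print(s["joints"].round(3) if hasattr(s["joints"],"round") else s["joints"],s["position"],s["ee_rot"])
d=get("wrist");c=cloud(d);bottles(d,c)
# body circle section: x extents per y slice
M=masks(d);m=M["yellow"]|M["red"]
P=c[m];P=P[(P[:,1]<-100)&(P[:,1]>-330)&(P[:,0]<480)&(P[:,0]>370)]
for y in range(-280,-150,15):
    q=P[abs(P[:,1]-y)<5]
    if len(q)>5: print(y,q[:,0].min().round(1),q[:,0].max().round(1),np.percentile(q[:,2],98).round(1), q[np.argmax(q[:,2]),0].round(1))
print(P[:,1].min(),P[:,1].max())
E
```

```text
[-0.048  0.105 -0.368  0.    -1.097  0.039] [ 426.69246069 -180.32446497  232.47970672] [-7.04096366e-01  7.10104305e-01 -3.38155121e-04  2.63467249e-04]
yellow [112. 137.] 5186 mean [ 614. -258.   57.] ztop 61.8 ax deg 75.8 len 95.0 bbox [ 591. -300.] [ 640. -210.]
yellow [314. 159.] 5047 mean [ 429. -238.   51.] ztop 56.4 ax deg 92.3 len 96.0 bbox [ 405. -280.] [ 453. -188.]
red [113. 203.] 771 mean [ 629. -197.   47.] ztop 53.3 ax deg 164.3 len 34.0 bbox [ 616. -208.] [ 648. -187.]
red [318. 222.] 619 mean [ 425. -175.   44.] ztop 47.9 ax deg -177.6 len 37.0 bbox [ 407. -183.] [ 443. -165.]
-280 405.6 455.2 56.4 429.0
-265 404.4 455.5 56.4 429.2
-250 404.2 454.9 56.7 430.2
-235 403.0 454.4 56.9 427.5
-220 403.9 453.9 56.4 427.6
-205 403.7 452.2 55.3 425.8
-190 408.5 446.4 50.2 425.9
-175 407.0 444.0 48.3 426.0
-160 418.9 434.3 45.4 419.9
-288.61662847163007 -163.72519420476033
```

Emit:
servo_tool([
  [0.002,-0.018,-0.08,-0.0873,-0.0046,0.011,1],
  [0.002,-0.018,-0.13,-0.0873,-0.0046,0.011,1],
  [0.002,-0.018,-0.13,-0.0873,-0.0046,0,1],
  [0,-0.019,-0.13,0,0,0,1],
  [0,0,-0.05,0,0,0,1],
  [0,0,0,0,0,0,1],
])

```text
clock: 13.22
position: [428.7, -205.2, 91.8]
ee_rot: [0.697, -0.677, 0.171, 0.161]
contact_force: [0.3, -0.2, -0.0]
gripper_width: 85.4
grasp_force: 0.0
```

Emit:
servo_tool([
  [0,-0.036,-0.085,0,0,0,1],
  [0,-0.036,-0.085,0,0,0,1],
  [0,-0.035,-0.08,0,0,0,1],
  [0,0,0,0,0,0,1],
  [0,0,0,0,0,0,0.6],
  [0,0,0,0,0,0,0],
  [0,0,0,0,0,0,0],
  [0,0,0,0,0,0,0],
  [0,0,0,0,0,0,0],
])

```text
clock: 14.35
position: [430.4, -237.1, 19.2]
ee_rot: [0.697, -0.678, 0.174, 0.159]
contact_force: [-1.7, 2.7, 5.4]
gripper_width: 54.2
grasp_force: 62.0
```

Emit:
servo_tool([
  [0,0,0.04,0,0,0,0],
  [0,0,0.1,0,0,0,0],
  [0,0,0.15,0,0,0,0],
  [0,0,0.12,0.0873,0.0046,0,0],
  [0,0,0.06,0.0873,0.0046,0,0],
  [0,0,0,0.0873,0.0046,0,0],
  [0,0,0,0.0873,0.0046,0,0],
  [0,0,0,0.0873,0.0046,0,0],
  [0,0,0,0.0873,0.0046,0,0],
  [0,0,0,0.0873,0.0046,0,0],
  [0,0,0,0.0873,0.0046,0,0],
  [0,0,0,0.0873,0.0046,0,0],
  [0,0,0,0,0,0,0],
  [0,0,0,0,0,0,0],
])

```text
clock: 16.1
position: [428.0, -254.6, 139.2]
ee_rot: [0.644, -0.629, -0.33, -0.284]
contact_force: [-0.1, -0.1, -1.0]
gripper_width: 54.2
grasp_force: 63.9
```

```bash
python3 - <<'E'
from meas import *
s=arm.read_state();print(np.round(s["joints"],3),s["position"],R.from_quat(s["ee_rot"]).as_matrix()[:,2])
d=get("scene");c=cloud(d);bottles(d,c);save(d,"scene3.png")
E
```

```text
[-0.632  0.628  0.104 -0.638 -1.707  0.789] [ 427.98909834 -254.60067786  139.22131509] [-0.06863295  0.78089089 -0.6208856 ]
yellow [418. 225.] 312 mean [ 421. -239.  166.] ztop 187.4 ax deg -162.2 len 47.0 bbox [ 405. -252.] [ 449. -230.]
yellow [352. 247.] 451 mean [ 609. -245.   51.] ztop 61.6 ax deg 74.1 len 93.0 bbox [ 589. -295.] [ 636. -207.]
red [418. 207.] 228 mean [ 427. -241.  207.] ztop 216.6 ax deg -167.9 len 37.0 bbox [ 412. -257.] [ 446. -230.]
red [319. 215.] 249 mean [ 792. -320.   72.] ztop 76.9 ax deg 137.3 len 71.0 bbox [ 764. -358.] [ 828. -294.]
red [332. 256.] 159 mean [ 629. -188.   39.] ztop 53.1 ax deg -169.0 len 34.0 bbox [ 616. -199.] [ 647. -181.]
red [122. 293.] 67 mean [659. 329. 145.] ztop 147.7 ax deg 60.2 len 35.0 bbox [653. 312.] [674. 341.]
red [240. 465.] 1087 mean [230. 421. 166.] ztop 173.6 ax deg -175.5 len 37.0 bbox [219. 399.] [253. 435.]
```

View pics/scene3.png

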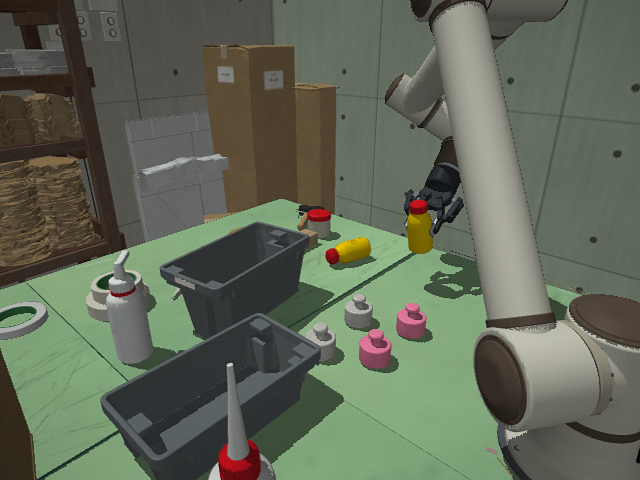

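The held bottle, at (420,228), is nearly upright. I'll work out the remaining turn.

```bash
cat > up.py <<'E'
import sys
from h import *
def up(qg,az):
    s=arm.read_state();Rn=R.from_quat(s["ee_rot"]);Rg=R.from_quat(qg)
    a0=np.array([np.cos(np.radians(az)),np.sin(np.radians(az)),0])
    a=(Rn*Rg.inv()).apply(a0); ax=np.cross(a,[0,0,1]);n=np.linalg.norm(ax)
    rv=ax/n*np.arctan2(n,a[2]); print("axis",a.round(3),"rotvec/2:",(rv/2).round(4),"pos",s["position"].round(1),"j",np.round(s["joints"],2))
    g=s["position"]-Rn.apply([0,0,18.7]);print("grasp pt",g.round(1))
up(eval(sys.argv[1]),float(sys.argv[2]))
E
python3 up.py "[0.697,-0.678,0.174,0.159]" 93
```

```text
axis [0.018 0.196 0.981] rotvec/2: [ 0.0985 -0.0091  0.    ] pos [ 428.  -254.5  139.9] j [-0.63  0.63  0.1  -0.64 -1.71  0.79]
grasp pt [ 429.3 -269.1  151.5]
```

Emit:
servo_tool([
  [0,0,0,0.0493,-0.0045,0,0],
  [0,0,0,0.0493,-0.0045,0,0],
  [0,0,-0.08,0,0,0,0],
  [0,0,-0.1,0,0,0,0],
  [0,0,-0.06,0,0,0,0],
  [0,0,-0.02,0,0,0,0],
  [0,0,0,0,0,0,0],
])

```text
clock: 17.02
position: [427.5, -255.5, 60.9]
ee_rot: [0.615, -0.591, -0.386, -0.351]
contact_force: [0.2, -1.0, -1.8]
gripper_width: 54.4
grasp_force: 63.9
```

```bash
python3 up.py "[0.697,-0.678,0.174,0.159]" 93;python3 - <<'E'
from meas import *
d=get("scene");c=cloud(d);bottles(d,c)
E
```

```text
axis [ 0.003 -0.002  1.   ] rotvec/2: [-0.0009 -0.0014  0.    ] pos [ 427.5 -255.5   60.9] j [-0.69  0.82  0.14 -0.72 -1.75  0.93]
grasp pt [ 428.6 -272.1   69.4]
yellow [352. 247.] 438 mean [ 609. -245.   52.] ztop 61.9 ax deg 73.3 len 92.0 bbox [ 587. -294.] [ 636. -207.]
yellow [414. 262.] 599 mean [ 424. -242.   71.] ztop 107.8 ax deg -170.9 len 46.0 bbox [ 404. -254.] [ 449. -235.]
red [318. 215.] 250 mean [ 793. -320.   72.] ztop 76.7 ax deg 138.8 len 70.0 bbox [ 765. -359.] [ 828. -293.]
red [419. 237.] 196 mean [ 425. -254.  129.] ztop 137.5 ax deg -153.9 len 38.0 bbox [ 411. -272.] [ 446. -244.]
red [332. 256.] 159 mean [ 629. -189.   38.] ztop 52.1 ax deg -168.4 len 33.0 bbox [ 616. -200.] [ 648. -182.]
red [122. 293.] 66 mean [659. 329. 145.] ztop 148.1 ax deg 62.2 len 35.0 bbox [653. 312.] [673. 342.]
red [240. 465.] 1083 mean [230. 421. 166.] ztop 173.6 ax deg -156.8 len 38.0 bbox [219. 399.] [253. 434.]
```

Emit:
servo_tool([
  [0,0,-0.017,0,0,0,0],
  [0,0,-0.013,0,0,0,0],
  [0,0,-0.01,0,0,0,0],
  [0,0,-0.005,0,0,0,0],
  [0,0,0,0,0,0,0],
])

```text
clock: 17.7
position: [427.2, -255.6, 47.0]
ee_rot: [0.615, -0.591, -0.386, -0.351]
contact_force: [-0.6, -0.3, -1.1]
gripper_width: 54.0
grasp_force: 63.9
```

Emit:
servo_tool([
  [0,0,-0.007,0,0,0,0],
  [0,0,-0.004,0,0,0,0],
  [0,0,0,0,0,0,0],
])

```text
clock: 18.08
position: [427.2, -255.8, 46.2]
ee_rot: [0.615, -0.59, -0.386, -0.352]
contact_force: [-1.0, -1.0, 7.0]
gripper_width: 54.2
grasp_force: 64.5
```

Emit:
servo_tool([
  [0,0,0,0,0,0,0.75],
  [0,0,0,0,0,0,0.85],
  [0,0,0,0,0,0,1],
  [0,0,0,0,0,0,1],
  [0.003,-0.058,0.033,0,0,0,1],
  [0.007,-0.13,0.07,0,0,0,1],
  [0.007,-0.13,0.07,0,0,0,1],
  [0,0,0.15,-0.08,0,0,1],
  [0,0,0.18,-0.0873,0,0,1],
  [0,0,0.1,-0.0873,0,0,1],
  [0,0,0,-0.0873,0,0,1],
  [0,0,0,-0.0873,0,0,1],
  [0,0,0,-0.08,0,0,1],
  [0,0,0,0,0,0,1],
])

```text
clock: 19.82
position: [431.5, -348.4, 225.3]
ee_rot: [0.709, -0.703, -0.049, -0.007]
contact_force: [-0.5, 0.3, 0.5]
gripper_width: 85.4
grasp_force: 0.0
```

```bash
cat > down.py <<'E'
from meas import *
s=arm.read_state();Rn=R.from_quat(s["ee_rot"]);z=Rn.apply([0,0,1]);ax=np.cross(z,[0,0,-1]);n=np.linalg.norm(ax)
print("to-down rot/2",(ax/max(n,1e-9)*np.arctan2(n,-z[2])/2).round(4),"tool y",Rn.apply([0,1,0]).round(3),"pos",s["position"].round(1),"j",np.round(s["joints"],2))
for n in("top","scene"):
    d=get(n);print(n);bottles(d,cloud(d))
E
python3 down.py
```

```text
to-down rot/2 [-0.0394 -0.0299 -0.    ] tool y [-0.998 -0.011  0.059] pos [ 431.5 -348.4  225.3] j [-0.41  0.32 -0.09 -0.05 -1.25  0.44]
top
red [417. 163.] 508 mean [ 796. -327.   74.] ztop 81.1 ax deg 155.4 len 65.0 bbox [ 766. -357.] [ 828. -297.]
red [367. 226.] 87 mean [ 630. -194.   48.] ztop 57.3 ax deg 169.6 len 34.0 bbox [ 615. -203.] [ 648. -185.]
red [122. 380.] 97 mean [238. 408. 171.] ztop 178.3 ax deg 179.2 len 33.0 bbox [220. 397.] [253. 426.]
scene
yellow [352. 248.] 507 mean [ 607. -245.   50.] ztop 61.5 ax deg 73.1 len 92.0 bbox [ 587. -293.] [ 636. -207.]
yellow [415. 269.] 729 mean [ 420. -243.   53.] ztop 93.8 ax deg -164.7 len 48.0 bbox [ 401. -259.] [ 446. -235.]
red [319. 215.] 249 mean [ 793. -320.   72.] ztop 76.7 ax deg 136.6 len 68.0 bbox [ 765. -359.] [ 827. -293.]
red [419. 243.] 190 mean [ 422. -254.  114.] ztop 122.6 ax deg -161.5 len 36.0 bbox [ 407. -270.] [ 441. -243.]
red [332. 256.] 158 mean [ 629. -188.   38.] ztop 52.5 ax deg -168.7 len 34.0 bbox [ 616. -199.] [ 647. -182.]
red [123. 293.] 65 mean [659. 329. 145.] ztop 147.7 ax deg 64.0 len 35.0 bbox [653. 312.] [673. 342.]
red [240. 465.] 1085 mean [230. 421. 166.] ztop 173.6 ax deg -175.3 len 37.0 bbox [219. 399.] [253. 435.]
```

Emit:
servo_tool([
  [-0.003,0.1,0,-0.0394,-0.03,0,1],
  [-0.004,0.17,0,0,0,0,1],
  [-0.003,0.16,0,0,0,0,1],
  [0,0,0,0,0,0,1],
  [0,0,0,0,0,0,1],
])

```text
clock: 20.55
position: [430.1, -222.8, 224.8]
ee_rot: [0.709, -0.706, 0.0, -0.001]
contact_force: [-0.1, -0.6, -0.3]
gripper_width: 85.3
grasp_force: 0.0
```

```bash
cat > cap.py <<'E'
from meas import *
s=arm.read_state();print("pos",s["position"].round(1),R.from_quat(s["ee_rot"]).as_matrix()[:,1:].T.round(3))
d=get("wrist");c=cloud(d)
for cc,a,m in comps(masks(d)["red"],150):
    p=c[m];p=p[~np.isnan(p[:,0])]
    zt=np.percentile(p[:,2],95);t=p[p[:,2]>zt-4]
    print(cc.round(),a,"top z",zt.round(1),"circle",cv2.minEnclosingCircle(t[:,:2].astype(np.float32)),"mean",t.mean(0).round(1))
E
python3 cap.py
```

```text
pos [ 430.1 -222.8  224.8] [[-1.    -0.004 -0.001]
 [ 0.001  0.    -1.   ]]
[321. 182.] 2011 top z 122.5 circle ((427.2840576171875, -265.4823913574219), 18.337987899780273) mean [ 427.2 -265.5  120.7]
[119. 243.] 715 top z 52.9 circle ((634.1240234375, -199.47647094726562), 14.208490371704102) mean [ 633.9 -198.5   51.4]
```

Emit:
servo_tool([
  [-0.005,-0.071,0,0,0,0,0.9],
  [-0.004,-0.071,0,0,0,0,0.9],
  [0,0,-0.1,0,0,0,0.9],
  [0,0,-0.15,0,0,0,0.9],
  [0,0,-0.13,0,0,0,0.9],
  [0,0,-0.053,0,0,0,0.9],
  [0,0,0,0,0,0,0.6],
  [0,0,0,0,0,0,0],
  [0,0,0,0,0,0,0],
  [0,0,0,0,0,0,0],
  [0,0,0,0,0,0,0],
])

```text
clock: 21.98
position: [428.2, -265.3, 96.5]
ee_rot: [0.709, -0.705, 0.003, -0.001]
contact_force: [0.5, -0.5, 5.9]
gripper_width: 37.3
grasp_force: 87.5
```

Emit:
servo_tool([
  [0,0,0.05,0,0,0,0],
  [0,0,0.12,0,0,0,0],
  [0,0,0.16,0,0,0,0],
  [0,0,0.16,0,0,0,0],
  [0,0,0.11,0,0,0,0],
  [0.04,0.074,0,0,0,0.01,0],
  [0.08,0.148,0,0,0,0.01,0],
  [0.08,0.148,0,0,0,0.01,0],
  [0.08,0.148,0,0,0,0.01,0],
  [0.08,0.148,0,0,0,0.01,0],
  [0.08,0.148,0,0,0,0.01,0],
  [0.08,0.148,0,0,0,0.01,0],
  [0.08,0.148,0,0,0,0.004,0],
  [0.08,0.148,0,0,0,0,0],
  [0.03,0.06,0,0,0,0,0],
  [0,0,0,0,0,0,0],
])

```text
clock: 23.98
position: [639.2, 131.8, 273.3]
ee_rot: [0.76, -0.65, -0.0, 0.001]
contact_force: [-0.6, -0.7, -1.5]
gripper_width: 37.5
grasp_force: 86.5
```

```bash
python3 - <<'E'
from meas import *
print(arm.read_state()["joints"])
d=get("scene");c=cloud(d);bottles(d,c)
d=get("top");c=cloud(d)
print("A",rim(c,134,152,(500,850,-100,250)))
d=get("wrist");c=cloud(d);save(d,"wrist4.png");
q=c[(c[...,2]>136)&(c[...,2]<150)&(c[...,0]>540)];print(cv2.minAreaRect(q[:,:2].astype(np.float32)))
E
```

```text
[ 4.50603215e-01  4.10654624e-01  1.53015664e-01 -1.49055415e-04
 -1.31514509e+00 -2.95886098e-01]
yellow [215. 223.] 921 mean [625. 153. 230.] ztop 271.1 ax deg -149.6 len 40.0 bbox [612. 139.] [647. 161.]
yellow [352. 247.] 503 mean [ 607. -245.   50.] ztop 61.9 ax deg 72.5 len 91.0 bbox [ 586. -293.] [ 635. -207.]
red [213. 190.] 191 mean [633. 146. 290.] ztop 298.9 ax deg -167.5 len 31.0 bbox [621. 132.] [649. 153.]
red [318. 215.] 250 mean [ 793. -320.   72.] ztop 76.4 ax deg 139.4 len 72.0 bbox [ 765. -360.] [ 828. -294.]
red [332. 256.] 160 mean [ 629. -188.   38.] ztop 53.2 ax deg -166.4 len 33.0 bbox [ 615. -199.] [ 647. -181.]
red [123. 293.] 70 mean [659. 328. 145.] ztop 147.6 ax deg 68.0 len 37.0 bbox [653. 309.] [673. 342.]
red [240. 465.] 1085 mean [230. 421. 166.] ztop 173.6 ax deg -174.2 len 36.0 bbox [219. 399.] [253. 435.]
A (1341, np.float64(142.61068558357056), ((647.5928955078125, 86.45967102050781), (160.84385681152344, 295.6273193359375), 8.976078987121582))
((643.480712890625, 125.44328308105469), (159.48245239257812, 334.585693359375), 8.687033653259277)
```

View pics/wrist4.png

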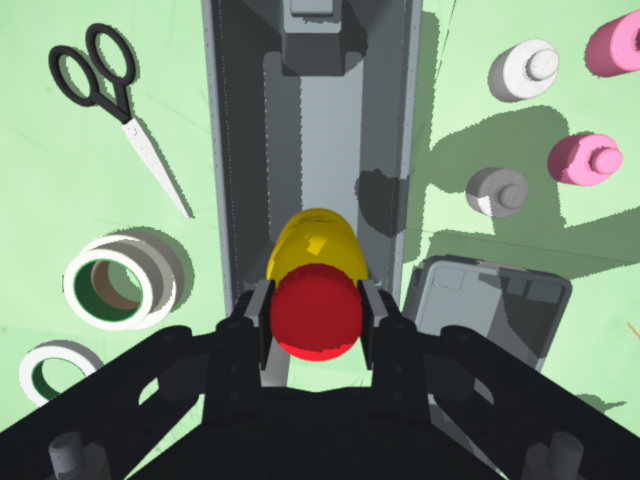

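The bottle hangs upright between the rims (columns 212 to 415, bottle at 317). The lug structure at row 40 is clear. Lower it.

Emit:
servo_tool([
  [0.006,0,-0.1,0,0,0,0],
  [0,0,-0.15,0,0,0,0],
  [0,0,-0.15,0,0,0,0],
  [0,0,-0.1,0,0,0,0],
  [0,0,-0.03,0,0,0,0],
  [0,0,-0.015,0,0,0,0],
  [0,0,-0.01,0,0,0,0],
  [0,0,0,0,0,0,0],
])

```text
clock: 25.12
position: [641.9, 130.9, 109.4]
ee_rot: [0.759, -0.651, 0.001, -0.001]
contact_force: [0.3, 0.6, -1.8]
gripper_width: 37.2
grasp_force: 86.5
```

Emit:
servo_tool([
  [0,0,-0.01,0,0,0,0],
  [0,0,-0.007,0,0,0,0],
  [0,0,0,0,0,0,0],
])

```text
clock: 25.5
position: [642.0, 131.1, 105.9]
ee_rot: [0.759, -0.651, 0.001, -0.001]
contact_force: [-3.1, -0.3, 7.1]
gripper_width: 37.4
grasp_force: 88.6
```

Emit:
servo_tool([
  [0,0,0,0,0,0,0.6],
  [0,0,0,0,0,0,0.72],
  [0,0,0,0,0,0,0.72],
  [0,0,0.05,0,0,0,0.72],
  [0,0,0.15,0,0,0,0.72],
  [0,0,0.15,0,0,0,0.72],
  [0,0,0.15,0,0,0,0.72],
  [0,-0.09,0,0,0,-0.03,1],
  [-0.005,-0.18,0,0,0,-0.04,1],
  [-0.005,-0.18,0,0,0,-0.04,1],
  [-0.005,-0.18,0,0,0,-0.04,1],
  [-0.005,-0.18,0,0,0,-0.044,1],
  [-0.005,-0.18,-0.08,0,0,0,1],
  [0,-0.07,-0.08,0,0,0,1],
  [0,0,0,0,0,0,1],
  [0,0,0,0,0,0,1],
])

```text
clock: 27.5
position: [634.7, -187.0, 206.7]
ee_rot: [-0.62, 0.785, -0.001, 0.001]
contact_force: [0.8, 0.6, 0.9]
gripper_width: 85.5
grasp_force: 0.0
```

```bash
python3 - <<'E'
from meas import *
s=arm.read_state();print(s["position"].round(1),R.from_quat(s["ee_rot"]).as_matrix()[:,1].round(3),np.round(s["joints"],2))
d=get("scene");print(rim(cloud(d),80,100,(320,530,130,470)));save(d,"scene5.png")
d=get("wrist");c=cloud(d)
M=masks(d);m=M["yellow"]|M["red"]
P=c[m];P=P[(abs(P[:,1]+240)<90)&(abs(P[:,0]-625)<70)]
e=np.array([np.cos(np.radians(76)),np.sin(np.radians(76))]);n=np.array([e[1],-e[0]])
t=P[:,:2]@e;w=P[:,:2]@n
print("t range",t.min(),t.max())
for k in np.arange(t.min()+8,t.max(),14):
    q=abs(t-k)<4
    a,b=np.percentile(w[q],[1,99]);print((k-t.min()).round(),(e*k+n*(a+b)/2).round(1),(b-a).round(1),np.percentile(P[q,2],98).round(1))
E
```

```text
[ 634.7 -187.   206.7] [-0.973  0.232 -0.003] [-0.04  0.46  0.07  0.   -1.17 -0.19]
(4834, np.float64(87.64725803040562), ((434.30133056640625, 301.3114929199219), (295.062255859375, 161.7593994140625), 89.66157531738281))
t range -155.98848834063503 -27.831048888558048
8.0 [ 609.5 -304.5] 45.1 60.4
22.0 [ 612.6 -290.8] 50.4 61.8
36.0 [ 615.8 -277.2] 51.0 62.1
50.0 [ 621.4 -264.2] 46.9 62.0
64.0 [ 625.8 -250.8] 45.3 62.1
78.0 [ 630.1 -237.5] 42.0 61.5
92.0 [ 630.1 -223.1] 43.9 59.2
106.0 [ 632.9 -209.3] 33.7 52.6
120.0 [ 636.1 -195.7] 37.1 53.5
```

Emit:
servo_tool([
  [-0.004,-0.025,-0.07,-0.0849,0.0203,0,1],
  [-0.005,-0.03,-0.08,-0.0849,0.0203,0,1],
  [-0.005,-0.035,-0.08,-0.0849,0.0203,0,1],
  [-0.005,-0.043,-0.12,0,0,0,1],
  [0,0,-0.06,0,0,0,1],
  [0,0,0,0,0,0,1],
])

```text
clock: 28.35
position: [628.6, -226.7, 82.3]
ee_rot: [-0.599, 0.758, -0.161, -0.203]
contact_force: [1.3, 0.1, 0.3]
gripper_width: 85.6
grasp_force: 0.0
```

Pre-approach reached as planned. Go in (−8,−34,−60) and grip.

Emit:
servo_tool([
  [-0.009,-0.039,-0.07,0,0,0,1],
  [-0.009,-0.039,-0.07,0,0,0,1],
  [-0.009,-0.036,-0.06,0,0,0,1],
  [0,0,0,0,0,0,1],
  [0,0,0,0,0,0,0.6],
  [0,0,0,0,0,0,0],
  [0,0,0,0,0,0,0],
  [0,0,0,0,0,0,0],
  [0,0,0,0,0,0,0],
])

```text
clock: 29.48
position: [622.0, -260.7, 24.5]
ee_rot: [-0.599, 0.758, -0.163, -0.202]
contact_force: [-1.0, 2.2, 6.1]
gripper_width: 54.4
grasp_force: 63.7
```

Emit:
servo_tool([
  [0,0,0.04,0,0,0,0],
  [0,0,0.1,0,0,0,0],
  [0,0,0.15,0,0,0,0],
  [-0.02,0,0.1,0.0636,-0.0152,0,0],
  [-0.03,0.01,0.05,0.0636,-0.0152,0,0],
  [-0.03,0.02,0,0.0636,-0.0152,0,0],
  [-0.03,0.02,0,0.0636,-0.0152,0,0],
  [-0.03,0.02,0,0.0636,-0.0152,0,0],
  [0,0.02,0,0.0636,-0.0152,0,0],
  [0,0.01,0,0.0636,-0.0152,0,0],
  [0,0,0,0.0636,-0.0152,0,0],
  [0,0,0,0.0636,-0.0152,0,0],
  [0,0,0,0.0636,-0.0152,0,0],
  [0,0,0,0.0636,-0.0152,0,0],
  [0,0,0,0.0636,-0.0152,0,0],
  [0,0,0,0,0,0,0],
  [0,0,0,0,0,0,0],
])

```text
clock: 31.6
position: [578.5, -231.2, 154.8]
ee_rot: [-0.537, 0.68, 0.308, 0.392]
contact_force: [0.6, -0.5, -0.5]
gripper_width: 54.0
grasp_force: 63.3
```

```bash
python3 up.py "[-0.599, 0.758, -0.163, -0.202]" 76.3; python3 - <<'E'
from meas import *
d=get("scene");bottles(d,cloud(d))
E
```

```text
axis [0.006 0.001 1.   ] rotvec/2: [ 0.0006 -0.003   0.    ] pos [ 578.5 -231.2  154.8] j [-0.61  0.7   0.29 -0.94 -1.66  0.55]
grasp pt [ 574.7 -246.9  164.2]
yellow [359. 212.] 552 mean [ 569. -218.  164.] ztop 203.3 ax deg -163.6 len 43.0 bbox [ 552. -231.] [ 593. -210.]
red [363. 187.] 173 mean [ 570. -229.  223.] ztop 232.0 ax deg -147.0 len 38.0 bbox [ 557. -246.] [ 590. -219.]
red [318. 215.] 251 mean [ 793. -320.   72.] ztop 76.5 ax deg 140.1 len 71.0 bbox [ 765. -362.] [ 831. -294.]
red [224. 270.] 278 mean [633. 139. 124.] ztop 131.8 ax deg -142.4 len 37.0 bbox [622. 120.] [652. 152.]
red [122. 293.] 66 mean [659. 329. 145.] ztop 147.5 ax deg 63.5 len 35.0 bbox [653. 311.] [673. 342.]
red [240. 465.] 1086 mean [230. 421. 166.] ztop 173.6 ax deg -175.8 len 36.0 bbox [219. 399.] [253. 435.]
```

Emit:
servo_tool([
  [0,0,-0.06,0,0,0,0],
  [0,0,-0.1,0,0,0,0],
  [0,0,-0.1,0,0,0,0],
  [0,0,-0.05,0,0,0,0],
  [0,0,-0.02,0,0,0,0],
  [0,0,-0.01,0,0,0,0],
  [0,0,-0.005,0,0,0,0],
  [0,0,0,0,0,0,0],
])

```text
clock: 32.65
position: [578.4, -231.5, 51.5]
ee_rot: [-0.537, 0.68, 0.308, 0.392]
contact_force: [0.6, -0.1, -1.9]
gripper_width: 53.8
grasp_force: 63.3
```

Emit:
servo_tool([
  [0,0,-0.007,0,0,0,0],
  [0,0,-0.004,0,0,0,0],
  [0,0,0,0,0,0,0],
])

```text
clock: 33.02
position: [578.4, -231.7, 50.2]
ee_rot: [-0.538, 0.679, 0.309, 0.393]
contact_force: [-1.9, -0.4, 6.8]
gripper_width: 53.9
grasp_force: 64.0
```

Emit:
servo_tool([
  [0,0,0,0,0,0,0.75],
  [0,0,0,0,0,0,0.85],
  [0,0,0,0,0,0,1],
  [0,0,0,0,0,0,1],
  [-0.013,-0.056,0.033,0,0,0,1],
  [-0.03,-0.127,0.075,0,0,0,1],
  [-0.03,-0.127,0.075,0,0,0,1],
  [0,0,0.15,-0.0849,0.0203,0,1],
  [0,0,0.16,-0.0849,0.0203,0,1],
  [0,0,0.1,-0.0849,0.0203,0,1],
  [0,0,0,-0.0849,0.0203,0,1],
  [0,0,0,-0.0849,0.0203,0,1],
  [0,0,0,-0.0849,0.0203,0,1],
  [0,0,0,0,0,0,1],
])

```text
clock: 34.78
position: [556.0, -322.3, 226.2]
ee_rot: [-0.621, 0.784, -0.001, -0.001]
contact_force: [0.2, -0.0, -0.1]
gripper_width: 85.3
grasp_force: 0.0
```

```bash
python3 down.py
```

```text
to-down rot/2 [ 0.0015 -0.0002  0.    ] tool y [-0.973  0.229 -0.   ] pos [ 556.  -322.3  226.2] j [-0.27  0.42  0.04  0.   -1.2   0.04]
top
red [417. 163.] 511 mean [ 796. -327.   74.] ztop 80.6 ax deg 161.6 len 65.0 bbox [ 765. -358.] [ 828. -297.]
red [242. 218.] 170 mean [638. 133. 129.] ztop 136.0 ax deg -149.4 len 34.0 bbox [622. 117.] [654. 150.]
red [390. 243.] 122 mean [ 572. -242.  126.] ztop 132.8 ax deg 166.8 len 35.0 bbox [ 556. -255.] [ 589. -230.]
red [122. 381.] 98 mean [238. 408. 170.] ztop 177.7 ax deg -178.9 len 33.0 bbox [220. 397.] [253. 426.]
scene
yellow [359. 252.] 592 mean [ 568. -220.   58.] ztop 98.4 ax deg -161.1 len 46.0 bbox [ 550. -234.] [ 593. -211.]
yellow [221. 280.] 41 mean [635. 147. 104.] ztop 106.8 ax deg -164.1 len 33.0 bbox [624. 139.] [655. 152.]
red [319. 215.] 251 mean [ 793. -320.   72.] ztop 76.6 ax deg 139.9 len 70.0 bbox [ 765. -359.] [ 830. -293.]
red [362. 228.] 158 mean [ 570. -231.  119.] ztop 128.0 ax deg -146.9 len 36.0 bbox [ 557. -247.] [ 588. -220.]
red [224. 270.] 281 mean [633. 139. 124.] ztop 131.8 ax deg -146.0 len 37.0 bbox [621. 120.] [653. 153.]
red [123. 293.] 66 mean [659. 329. 145.] ztop 147.9 ax deg 64.1 len 35.0 bbox [652. 311.] [672. 342.]
red [240. 465.] 1086 mean [230. 421. 166.] ztop 173.6 ax deg -174.7 len 37.0 bbox [219. 399.] [253. 435.]
```

Emit:
servo_tool([
  [0.02,0.12,0,0,0,0.05,1],
  [0.02,0.15,0,0,0,0.07,1],
  [0.02,0.14,0,0,0,0.074,1],
  [0,0,0,0,0,0,1],
  [0,0,0,0,0,0,1],
])

```text
clock: 35.5
position: [574.5, -202.7, 225.7]
ee_rot: [0.758, -0.652, 0.001, -0.0]
contact_force: [0.1, -0.3, 0.7]
gripper_width: 85.5
grasp_force: 0.0
```

```bash
python3 cap.py
```

```text
pos [ 574.5 -202.7  225.7] [[-0.989 -0.15  -0.002]
 [ 0.002 -0.002 -1.   ]]
[59. 34.] 5806 top z 76.3 circle ((799.8291015625, -330.3487854003906), 35.948482513427734) mean [ 798.2 -325.    75. ]
[322. 189.] 2052 top z 127.7 circle ((576.293212890625, -241.433349609375), 18.544294357299805) mean [ 576.6 -241.4  126. ]
```

Emit:
servo_tool([
  [0.003,-0.064,0,0,0,0,0.9],
  [0.003,-0.065,0,0,0,0,0.9],
  [0,0,-0.1,0,0,0,0.9],
  [0,0,-0.15,0,0,0,0.9],
  [0,0,-0.12,0,0,0,0.9],
  [0,0,-0.048,0,0,0,0.9],
  [0,0,0,0,0,0,0.6],
  [0,0,0,0,0,0,0],
  [0,0,0,0,0,0,0],
  [0,0,0,0,0,0,0],
  [0,0,0,0,0,0,0],
])

```text
clock: 36.92
position: [576.9, -240.6, 102.3]
ee_rot: [0.759, -0.651, 0.003, -0.0]
contact_force: [-2.0, -1.4, 6.4]
gripper_width: 37.4
grasp_force: 64.9
```

Emit:
servo_tool([
  [0,0,0.05,0,0,0,0],
  [0,0,0.12,0,0,0,0],
  [0,0,0.16,0,0,0,0],
  [0,0,0.16,0,0,0,0],
  [0,0,0.08,0,0,0,0],
  [0.02,0.07,0,0,0,0,0],
  [0.042,0.15,0,0,0,0,0],
  [0.042,0.15,0,0,0,0,0],
  [0.042,0.15,0,0,0,0,0],
  [0.042,0.15,0,0,0,0,0],
  [0.042,0.15,0,0,0,0,0],
  [0.033,0.12,0,0,0,0,0],
  [0,0,0,0,0,0,0],
  [0,0,0,0,0,0,0],
])

```text
clock: 38.67
position: [654.3, 42.6, 269.7]
ee_rot: [0.759, -0.651, 0.0, 0.001]
contact_force: [0.2, -1.0, -1.9]
gripper_width: 37.0
grasp_force: 63.8
```

```bash
python3 - <<'E'
from meas import *
d=get("scene");bottles(d,cloud(d))
d=get("wrist");c=cloud(d);print("wrist");bottles(d,c)
print("A",rim(cloud(get("top")),134,152,(500,850,-100,250)))
E
```

```text
yellow [248. 211.] 861 mean [641.  63. 225.] ztop 266.9 ax deg -150.9 len 44.0 bbox [627.  48.] [664.  72.]
yellow [221. 280.] 43 mean [636. 147. 104.] ztop 106.5 ax deg -162.5 len 31.0 bbox [624. 137.] [654. 152.]
red [246. 181.] 170 mean [649.  56. 286.] ztop 294.5 ax deg -168.8 len 34.0 bbox [637.  42.] [666.  63.]
red [318. 215.] 250 mean [ 793. -320.   72.] ztop 76.7 ax deg 139.3 len 69.0 bbox [ 765. -360.] [ 829. -294.]
red [224. 270.] 279 mean [633. 139. 124.] ztop 131.8 ax deg -148.2 len 36.0 bbox [622. 120.] [652. 152.]
red [123. 293.] 69 mean [659. 328. 145.] ztop 147.5 ax deg 66.7 len 37.0 bbox [652. 308.] [674. 341.]
red [240. 465.] 1087 mean [230. 421. 166.] ztop 173.4 ax deg -155.8 len 38.0 bbox [219. 399.] [253. 435.]
wrist
yellow [315. 245.] 4441 mean [658.  22. 247.] ztop 267.5 ax deg -171.4 len 49.0 bbox [633.  14.] [679.  37.]
red [316. 311.] 7189 mean [655.  37. 292.] ztop 295.5 ax deg 97.5 len 36.0 bbox [638.  22.] [672.  57.]
A (785, np.float64(142.6347325888737), ((649.405029296875, 77.43663024902344), (160.83697509765625, 277.02227783203125), 8.702615737915039))
```

Emit:
servo_tool([
  [0.003,-0.004,-0.1,0,0,0,0],
  [0,0,-0.15,0,0,0,0],
  [0,0,-0.15,0,0,0,0],
  [0,0,-0.1,0,0,0,0],
  [0,0,-0.03,0,0,0,0],
  [0,0,-0.01,0,0,0,0],
  [0,0,-0.006,0,0,0,0],
  [0,0,0,0,0,0,0],
])

```text
clock: 39.83
position: [656.5, 40.9, 108.5]
ee_rot: [0.759, -0.651, 0.002, -0.001]
contact_force: [0.3, -0.2, -0.0]
gripper_width: 37.2
grasp_force: 64.0
```

Emit:
servo_tool([
  [0,0,-0.008,0,0,0,0],
  [0,0,0,0,0,0,0],
  [0,0,0,0,0,0,0.6],
  [0,0,0,0,0,0,0.72],
  [0,0,0,0,0,0,0.72],
  [0,0,0.05,0,0,0,0.72],
  [0,0,0.15,0,0,0,0.72],
  [0,0,0.15,0,0,0,0.72],
  [0,0,0.15,0,0,0,0.72],
  [-0.06,0.05,0,0,0,-0.02,0.6],
  [-0.124,0.108,0,0,0,-0.02,0.5],
  [-0.124,0.108,0,0,0,-0.02,0.5],
  [-0.124,0.108,0,0,0,-0.016,0.5],
  [-0.124,0.108,-0.05,0,0,0,0.5],
  [-0.124,0.108,-0.05,0,0,0,0.5],
  [-0.124,0.108,-0.05,0,0,0,0.5],
  [-0.124,0.108,-0.05,0,0,0,0.5],
  [-0.06,0.06,0,0,0,0,0.5],
  [0,0,0,0,0,0,0.5],
  [0,0,0,0,0,0,0.5],
])

```text
clock: 42.32
position: [359.9, 300.6, 195.6]
ee_rot: [0.708, -0.707, 0.001, -0.0]
contact_force: [-0.4, 0.9, -0.0]
gripper_width: 42.9
grasp_force: 0.0
```

```bash
python3 - <<'E'
from meas import *
s=arm.read_state();print(s["position"].round(1),R.from_quat(s["ee_rot"]).as_matrix()[:,1].round(3),np.round(s["joints"],2))
d=get("wrist");c=cloud(d);P=c[(c[...,2]>80)&(c[...,2]<98)]
for y in range(160,340,20):
    q=P[(abs(P[:,1]-y)<6)&(P[:,0]<380)]
    if len(q)>3: print(y,np.percentile(q[:,0],[3,50,97]).round(1),np.median(q[:,2]).round(1))
d=get("top");c=cloud(d);save(d,"top6.png");bottles(d,c);print("B",rim(c,80,100,(320,530,130,470)),"A",rim(c,137,152,(500,850,-100,250)))
E
```

```text
[359.9 300.6 195.6] [-1.    -0.001 -0.002] [ 1.05  0.15 -0.42  0.   -1.   -1.05]
160 [358.  369.9 379.4] 89.1
180 [355.8 366.9 378.9] 84.2
200 [354.9 358.5 362.6] 89.4
220 [355.5 359.1 362.6] 89.4
240 [355.3 359.  362.6] 89.6
260 [355.2 358.9 362.6] 89.4
280 [355.7 359.5 362.8] 89.6
300 [355.6 359.5 363.4] 89.3
320 [356.2 360.2 363.4] 89.4
red [417. 163.] 510 mean [ 796. -327.   74.] ztop 81.1 ax deg 154.4 len 65.0 bbox [ 765. -357.] [ 828. -297.]
red [277. 212.] 172 mean [653.  42. 128.] ztop 136.3 ax deg -172.0 len 36.0 bbox [636.  26.] [672.  58.]
red [242. 218.] 170 mean [638. 133. 129.] ztop 136.0 ax deg -149.4 len 35.0 bbox [622. 117.] [655. 150.]
red [125. 382.] 56 mean [235. 402. 169.] ztop 176.3 ax deg 170.3 len 31.0 bbox [220. 397.] [250. 410.]
B (1153, np.float64(87.58233981410672), ((434.050048828125, 302.91278076171875), (296.59527587890625, 157.0088653564453), 89.63793182373047)) A (1392, np.float64(143.18587293818018), ((647.9760131835938, 86.40385437011719), (161.82492065429688, 294.5208740234375), 8.528022766113281))
```

View pics/top6.png

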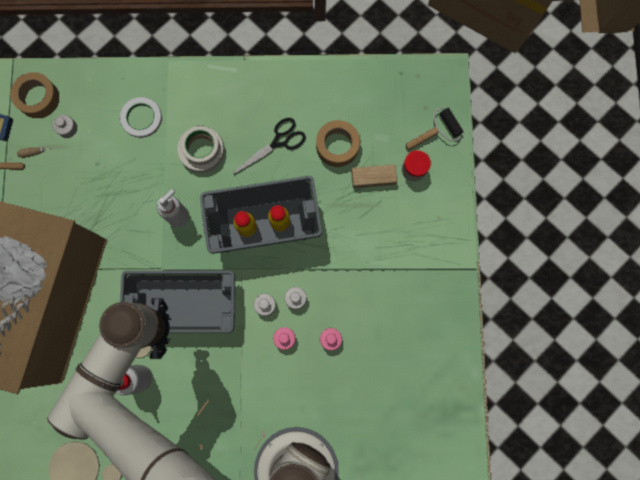

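The top view shows both bottles upright in A at (244,222) and (279,215), and no third bottle anywhere. B is aside at (180,302). The right-hand weight was knocked and is now at (297,298), so I'll re-measure it later. Next, grip B's near rim.

Emit:
servo_tool([
  [0,0,-0.12,0,0,0,0.5],
  [0,0,-0.15,0,0,0,0.5],
  [0,0,-0.12,0,0,0,0.5],
  [0,0,-0.055,0,0,0,0.5],
  [0,0,0,0,0,0,0.2],
  [0,0,0,0,0,0,0],
  [0,0,0,0,0,0,0],
  [0,0,0,0,0,0,0],
  [0,0,0,0,0,0,0],
  [0,0,0.03,0,0,0,0],
  [0,0,0.07,0,0,0,0],
  [0,0,0.12,0,0,0,0],
  [0,0,0.15,0,0,0,0],
  [0,0,0.15,0,0,0,0],
  [0,0,0.15,0,0,0,0],
  [0,0,0.08,0,0,0,0],
  [0,0,0,0,0,0,0],
])

```text
clock: 44.55
position: [359.0, 301.2, 287.3]
ee_rot: [0.708, -0.707, 0.0, -0.001]
contact_force: [-0.1, 0.6, -2.3]
gripper_width: 8.0
grasp_force: 59.0
```

```bash
cat > btilt.py <<'E'
from meas import *
s=arm.read_state();print(s["position"].round(1),s["contact_force"],s["gripper_width"],R.from_quat(s["ee_rot"]).as_matrix()[:,1].round(3))
zr=s["position"][2]+27
x0,y0=s["position"][:2]
for n in("top","scene"):
    c=cloud(get(n));P=c[(abs(c[...,2]-zr)<30)&(c[...,0]>x0-60)&(c[...,0]<x0+230)&(abs(c[...,1]-y0)<200)]
    r=cv2.minAreaRect(P[:,:2].astype(np.float32));print(n,r)
    for dx in (142,147,152,157):
        q=P[(abs(P[:,0]-x0-dx)<3)]
        if len(q): print("far dx",dx,len(q),np.percentile(q[:,2],[50,90]).round(1))
E
python3 btilt.py
```

```text
[359.  301.2 287.3] [-0.14141515  0.59798918 -2.30297865] 7.9629407512998975 [-1.    -0.002 -0.001]
top ((416.8372802734375, 303.883544921875), (192.7539520263672, 296.4042663574219), 0.237021341919899)
far dx 142 185 [290.9 299.5]
far dx 147 409 [297.8 302.6]
far dx 152 240 [299.4 302.7]
far dx 157 3 [296.3 297.2]
scene ((415.51470947265625, 303.01702880859375), (198.24444580078125, 292.3326110839844), 0.03279168903827667)
far dx 142 205 [288.1 296.7]
far dx 147 1540 [292.1 297.7]
far dx 152 171 [298.  298.5]
far dx 157 4 [297.2 297.4]
```

Emit:
servo_tool([
  [0.04,-0.042,0,0,-0.0218,0,0],
  [0.085,-0.09,0,0,-0.0218,0.015,0],
  [0.09,-0.095,0,0,0,0.02,0],
  [0.09,-0.095,0,0,0,0.02,0],
  [0.09,-0.095,0,0,0,0.022,0],
  [0.09,-0.095,0,0,0,0,0],
  [0.09,-0.095,0,0,0,0,0],
  [0.09,-0.095,0,0,0,0,0],
  [0.05,-0.053,0,0,0,0,0],
  [0,0,0,0,0,0,0],
  [0,0,0,0,0,0,0],
])

```text
clock: 46.02
position: [572.9, 74.2, 284.5]
ee_rot: [0.759, -0.65, 0.029, -0.031]
contact_force: [-0.1, 0.2, -2.2]
gripper_width: 7.8
grasp_force: 59.1
```

```bash
cat > bt2.py <<'E'
from meas import *
s=arm.read_state();p=s["position"];print(p.round(1),np.round(s["contact_force"],1),R.from_quat(s["ee_rot"]).as_matrix()[:,1:].T.round(3))
th=np.radians(8.7);a=np.array([np.cos(th),np.sin(th)]);b=np.array([-a[1],a[0]])
for n in("top","scene"):
    c=cloud(get(n)).reshape(-1,3);c=c[abs(c[:,2]-p[2]-24)<28]
    u=(c[:,:2]-p[:2])@a;v=(c[:,:2]-p[:2])@b
    m=(u>-20)&(u<190)&(abs(v)<165);c,u,v=c[m],u[m],v[m]
    r=cv2.minAreaRect(np.c_[u,v][u>-10].astype(np.float32));print(n,"rect",r)
    for nm,q in (("far",(u>144)&(abs(v)<110)),("near+v",(abs(u)<5)&(v>70)&(v<130)),("near-v",(abs(u)<5)&(v<-70)&(v>-130)),("end+v",(v>139)&(abs(u-75)<30)),("end-v",(v<-139)&(abs(u-75)<30))):
        if q.sum()>5: print(nm,q.sum(),"ztop",np.percentile(c[q,2],92).round(1),"u",np.percentile(u[q],[1,99]).round(1),"v",np.percentile(v[q],[1,99]).round(1))
E
python3 bt2.py
```

```text
[572.9  74.2 284.5] [-0.1  0.2 -2.2] [[-0.984 -0.154 -0.084]
 [ 0.084  0.01  -0.996]]
top rect ((73.4112319946289, 3.4718017578125), (161.2198944091797, 295.4114990234375), 0.17758551239967346)
far 494 ztop 311.7 u [144.1 153. ] v [-108.   107.1]
near-v 97 ztop 314.3 u [-5.   4.9] v [-128.7  -71.6]
end+v 125 ztop 312.8 u [ 52.6 104.8] v [139.2 150.5]
end-v 57 ztop 313.1 u [ 45.3 103.9] v [-144.1 -139. ]
scene rect ((72.16783142089844, 4.5875244140625), (164.56085205078125, 293.0005798339844), 0.7234980463981628)
far 917 ztop 310.3 u [144.  151.6] v [-105.   106.9]
near+v 263 ztop 312.4 u [-5.   3.9] v [ 70.7 128.4]
near-v 221 ztop 312.1 u [-5.   4.3] v [-128.9  -71.9]
end+v 391 ztop 311.0 u [ 45.7 104.4] v [139.2 150.2]
```

Emit:
servo_tool([
  [0.007,-0.006,-0.04,0.001,-0.007,0,0],
  [0.007,-0.006,-0.07,0,0,0,0],
  [0,0,-0.07,0,0,0,0],
  [0,0,-0.04,0,0,0,0],
  [0,0,0,0,0,0,0],
  [0,0,0,0,0,0,0],
])

```text
clock: 46.88
position: [578.7, 70.9, 221.4]
ee_rot: [0.759, -0.649, 0.035, -0.039]
contact_force: [-0.4, -0.4, -3.0]
gripper_width: 8.1
grasp_force: 59.1
```

```bash
cat >> bt2.py <<'E'
for n in("scene","top"):
    c=cloud(get(n)); print(n,"A-part",rim(c,120,150,(520,800,-110,280)))
E
python3 bt2.py
```

```text
[578.7  70.9 221.4] [-0.4 -0.4 -3. ] [[-0.982 -0.155 -0.104]
 [ 0.103  0.013 -0.995]]
top rect ((73.13679504394531, 3.594818115234375), (295.4039611816406, 161.15255737304688), 89.81170654296875)
far 414 ztop 252.3 u [144.1 152.8] v [-106.7  106.4]
near-v 72 ztop 253.1 u [-4.8  4. ] v [-129.1  -71.1]
end+v 141 ztop 251.9 u [ 46.2 104.2] v [139.3 150.6]
end-v 49 ztop 252.9 u [ 47.5 102.4] v [-144.  -139.1]
scene rect ((71.57391357421875, 3.6129913330078125), (163.14950561523438, 292.94122314453125), 0.557261049747467)
far 809 ztop 249.7 u [144. 151.] v [-102.6  107.5]
near+v 199 ztop 249.1 u [-5.   3.9] v [ 70.6 127.9]
near-v 178 ztop 249.0 u [-5.   4.2] v [-129.2  -70.6]
end+v 357 ztop 249.2 u [ 45.6 103.9] v [139.1 149.8]
scene A-part (2239, np.float64(138.0085183116886), ((647.5242309570312, 84.60514831542969), (160.60552978515625, 296.4225769042969), 8.04468059539795))
top A-part (231, np.float64(143.19622706825862), ((626.1163940429688, -31.696983337402344), (91.1407470703125, 186.7329864501953), 56.95566940307617))
```

B is level and centred within about 2 mm, so I'll lower it gently onto the lugs.

Emit:
servo_tool([
  [-0.004,0,-0.02,0,0,0,0],
  [0,0,-0.02,0,0,0,0],
  [0,0,-0.015,0,0,0,0],
  [0,0,-0.008,0,0,0,0],
  [0,0,0,0,0,0,0],
])

```text
clock: 47.7
position: [577.1, 70.5, 201.5]
ee_rot: [0.759, -0.649, 0.035, -0.038]
contact_force: [-0.5, -0.5, -1.0]
gripper_width: 8.1
grasp_force: 59.4
```

Emit:
servo_tool([
  [0,0,-0.008,0,0,0,0],
  [0,0,-0.006,0,0,0,0],
  [0,0,0,0,0,0,0],
])

```text
clock: 48.08
position: [577.1, 70.5, 201.3]
ee_rot: [0.759, -0.649, 0.036, -0.039]
contact_force: [-9.8, 1.4, 15.9]
gripper_width: 7.8
grasp_force: 61.3
```

```bash
python3 bt2.py | head -14
```

```text
[577.1  70.5 201.3] [-9.8  1.4 15.9] [[-0.982 -0.155 -0.105]
 [ 0.104  0.013 -0.994]]
top rect ((73.23501586914062, 3.619873046875), (161.52694702148438, 294.958740234375), 0.01227713655680418)
far 407 ztop 232.2 u [144.  153.1] v [-107.8  107.8]
near-v 78 ztop 232.4 u [-5.   4.6] v [-128.8  -71.4]
end+v 133 ztop 232.9 u [ 45.5 103.7] v [139.3 150.3]
end-v 48 ztop 231.0 u [ 46.  103.9] v [-143.8 -139.1]
scene rect ((71.41057586669922, 3.135894775390625), (162.70919799804688, 296.1086730957031), 0.30692899227142334)
far 755 ztop 229.6 u [144.1 151.4] v [-98.8 106.4]
near+v 176 ztop 229.3 u [-4.9  3.5] v [ 71.2 128.5]
near-v 171 ztop 228.8 u [-5.   4.2] v [-129.   -72.4]
end+v 350 ztop 229.4 u [ 46.  104.5] v [139.3 150.1]
scene A-part (2453, np.float64(140.93594589223432), ((647.8401489257812, 86.33113861083984), (160.86831665039062, 293.8850402832031), 8.517555236816406))
top A-part (2723, np.float64(142.77507457883803), ((640.6412963867188, 85.06451416015625), (146.07894897460938, 293.3117980957031), 8.861761093139648))
```

Emit:
servo_tool([
  [0,0,0.008,0,0,0,0.1],
  [0,0,0,0,0,0,0.3],
  [0,0,0,0,0,0,0.35],
  [-0.005,0,0.05,0,0,0,0.35],
  [-0.01,-0.001,0.1,0,0,0,0.35],
  [-0.02,-0.002,0.17,0,0,0,0.35],
  [-0.1,-0.03,0,0,0.052,0,0.6],
  [-0.1,-0.03,0,0,0,0,0.7],
  [-0.1,-0.03,0,0,0,0,0.7],
  [0,0,0,0,0,0,0.7],
])

```text
clock: 49.52
position: [475.5, 42.1, 297.2]
ee_rot: [0.76, -0.65, -0.004, -0.005]
contact_force: [0.5, -0.4, -0.1]
gripper_width: 59.9
grasp_force: 0.0
```

```bash
cat > wts.py <<'E'
from meas import *
s=arm.read_state();p=s["position"];print(p.round(1),R.from_quat(s["ee_rot"]).as_matrix()[:,1:].T.round(3),np.round(s["joints"],2))
for n in("top","scene"):
    d=get(n);save(d,n+"_w%d.png"%int(s["clock"]*10));c=cloud(d);print(n,"B",rim(c,218,240,(500,800,-110,280)))
for n in("top","scene","wrist"):
    d=get(n);c=cloud(d);hsv=cv2.cvtColor(d["image"],cv2.COLOR_RGB2HSV)
    m=(hsv[...,1]<40)&(c[...,2]>25)&(c[...,2]<66)&(c[...,0]>370)&(c[...,0]<510)&(abs(c[...,1]-20)<140)
    for cc,a,k in comps(m,40):
        q=c[k];kn=q[q[:,2]>50]
        if len(kn)<5: continue
        print(n,cc.round(),a,"knob",cv2.minEnclosingCircle(kn[:,:2].astype(np.float32)),kn.mean(0).round(1),"top",np.percentile(q[:,2],97).round(1),"all",cv2.minEnclosingCircle(q[:,:2].astype(np.float32)))
E
python3 wts.py
```

```text
[475.5  42.1 297.2] [[-0.988 -0.154 -0.002]
 [ 0.     0.014 -1.   ]] [ 0.42  0.08 -0.22 -0.01 -1.26 -0.26]
top B (1624, np.float64(226.4208454255928), ((648.7960205078125, 85.46046447753906), (161.3839569091797, 295.7672424316406), 8.876886367797852))
scene B (2279, np.float64(224.89413345821134), ((648.8017578125, 85.42949676513672), (161.921142578125, 295.2640686035156), 8.809351921081543))
top [295. 297.] 367 knob ((443.7154846191406, 0.9969322681427002), 13.57779598236084) [443.5   0.7  58. ] top 63.1 all ((443.438232421875, 0.4834642708301544), 28.88290023803711)
top [263. 305.] 332 knob ((426.91717529296875, 82.78079986572266), 13.817570686340332) [427.1  82.9  57.6] top 62.0 all ((426.47369384765625, 82.63003540039062), 28.65338134765625)
scene [341. 315.] 537 knob ((444.73333740234375, 1.2376209497451782), 14.0066499710083) [442.6   3.8  56.7] top 59.2 all ((445.3963623046875, 2.078616142272949), 29.895883560180664)
scene [320. 337.] 647 knob ((427.5384521484375, 83.54788208007812), 14.332975387573242) [425.1  85.1  57. ] top 59.6 all ((427.3066101074219, 83.13150024414062), 29.296655654907227)
wrist [348. 170.] 1854 knob ((445.8406066894531, -0.931691586971283), 14.074175834655762) [446.2  -1.4  58.1] top 59.4 all ((445.7279052734375, -1.2049678564071655), 28.910789489746094)
wrist [349. 236.] 1619 knob ((428.6326599121094, 80.7131118774414), 14.138191223144531) [429.2  79.5  57.8] top 59.4 all ((428.6818542480469, 80.43317413330078), 28.891597747802734)
```

Emit:
servo_tool([
  [-0.05,-0.07,-0.1,0,0,0,0.7],
  [-0.053,-0.069,-0.15,0,0,0,0.7],
  [0,0,-0.17,0,0,0,0.7],
  [0,0,-0.17,0,0,0,0.7],
  [0,0,-0.15,0,0,0,0.7],
  [0,0,-0.08,0,0,0,0.7],
  [0,0,-0.03,0,0,0,0.7],
  [0,0,0,0,0,0,0.7],
  [0,0,0,0,0,0,0.3],
  [0,0,0,0,0,0,0],
  [0,0,0,0,0,0,0],
  [0,0,0,0,0,0,0],
  [0,0,0,0,0,0,0],
])

```text
clock: 51.4
position: [445.3, 0.9, 41.7]
ee_rot: [0.759, -0.65, -0.005, -0.004]
contact_force: [-4.0, 0.7, 5.2]
gripper_width: 23.4
grasp_force: 58.5
```

Emit:
servo_tool([
  [0,0,0.03,0,0,0,0],
  [0,0,0.08,0,0,0,0],
  [0,0,0.12,0,0,0,0],
  [0,0,0.16,0,0,0,0],
  [0,0,0.16,0,0,0,0],
  [0,0,0.16,0,0,0,0],
  [0,0,0.12,0,0,0,0],
  [0,0,0.06,0,0,0,0],
  [0,0,0,0,0,0,0],
])

```text
clock: 52.52
position: [445.1, 1.0, 308.0]
ee_rot: [0.759, -0.651, -0.005, -0.005]
contact_force: [-0.2, -0.4, -8.0]
gripper_width: 23.1
grasp_force: 59.9
```

```bash
python3 wts.py; python3 - <<'E'
import glob,cv2
f=sorted(glob.glob("pics/scene_w*.png"))[-1];a=cv2.imread(f)[150:400,180:450]
cv2.imwrite("pics/crop7.png",cv2.resize(a,None,fx=2.2,fy=2.2,interpolation=cv2.INTER_CUBIC))
E
```

```text
[445.1   1.  308. ] [[-0.988 -0.154 -0.001]
 [-0.001  0.014 -1.   ]] [ 0.36  0.02 -0.26 -0.01 -1.28 -0.2 ]
top B (1785, np.float64(226.60717145762146), ((648.5558471679688, 84.98519134521484), (161.15313720703125, 295.0122985839844), 9.12865924835205))
scene B (2270, np.float64(224.83987520719825), ((649.4044799804688, 84.7706298828125), (162.181640625, 294.3592529296875), 8.804076194763184))
top [266. 308.] 181 knob ((422.2356872558594, 80.638671875), 11.628424644470215) [419.5  79.7  56.8] top 59.2 all ((421.9792785644531, 80.69397735595703), 27.723604202270508)
scene [320. 337.] 640 knob ((427.3951721191406, 82.7922592163086), 13.896093368530273) [425.6  85.2  57. ] top 59.3 all ((427.2696838378906, 83.07646942138672), 28.90084457397461)
```

View pics/crop7.png

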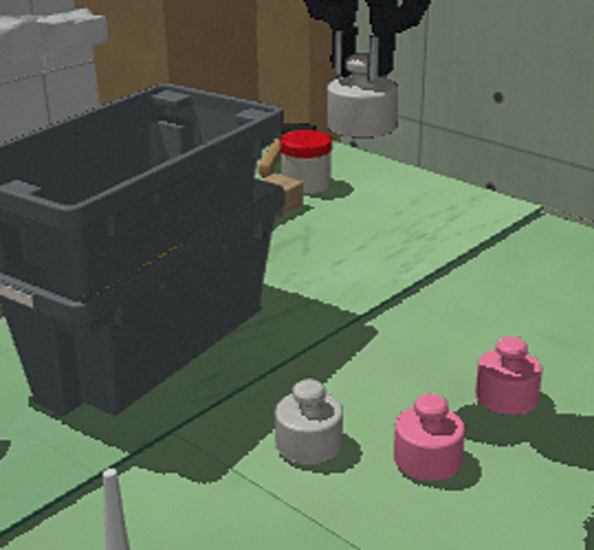

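The crop shows the grey weight held by its knob at (362,95), the stacked totes level, and the other grey weight at (310,420). The pink ones stay put. Place the first weight.

Emit:
servo_tool([
  [0.05,0.01,0,0,0,0,0],
  [0.12,0.023,0,0,0,0,0],
  [0.15,0.028,0,0,0,0,0],
  [0.15,0.028,0,0,0,0,0],
  [0.13,0.025,0,0,0,0,0],
  [0.08,0.015,0,0,0,0,0],
  [0.022,0.004,0,0,0,0,0],
  [0,0,-0.05,0,0,0,0],
  [0,0,-0.12,0,0,0,0],
  [0,0,-0.12,0,0,0,0],
  [0,0,-0.06,0,0,0,0],
  [0,0,-0.03,0,0,0,0],
  [0,0,0,0,0,0,0],
])

```text
clock: 54.4
position: [655.5, 40.6, 193.2]
ee_rot: [0.76, -0.65, -0.005, -0.004]
contact_force: [0.1, -0.8, -6.9]
gripper_width: 23.1
grasp_force: 60.2
```

Emit:
servo_tool([
  [0,0,-0.012,0,0,0,0],
  [0,0,-0.008,0,0,0,0],
  [0,0,-0.005,0,0,0,0],
  [0,0,0,0,0,0,0],
])

```text
clock: 54.9
position: [656.1, 40.8, 186.1]
ee_rot: [0.76, -0.65, -0.005, -0.004]
contact_force: [-0.4, 0.1, -6.9]
gripper_width: 23.0
grasp_force: 60.2
```

Emit:
servo_tool([
  [0,0,-0.006,0,0,0,0],
  [0,0,-0.004,0,0,0,0],
  [0,0,0,0,0,0,0],
])

```text
clock: 55.28
position: [656.5, 40.6, 185.2]
ee_rot: [0.76, -0.65, -0.004, -0.005]
contact_force: [-4.2, -0.7, 3.3]
gripper_width: 23.2
grasp_force: 61.0
```

Emit:
servo_tool([
  [0,0,0,0,0,0,0.4],
  [0,0,0,0,0,0,0.6],
  [0,0,0,0,0,0,0.6],
  [0,0,0.05,0,0,0,0.6],
  [0,0,0.15,0,0,0,0.6],
  [0,0,0.17,0,0,0,0.6],
  [-0.1,0.018,0,0,0,0,0.7],
  [-0.18,0.033,0,0,0,0,0.7],
  [-0.18,0.033,0,0,0,0,0.7],
  [-0.13,0.024,0,0,0,0,0.7],
  [0,0,0,0,0,0,0.7],
  [0,0,0,0,0,0,0.7],
])

```text
clock: 56.78
position: [480.0, 73.4, 295.3]
ee_rot: [0.76, -0.65, -0.004, -0.005]
contact_force: [-0.6, -0.5, -0.5]
gripper_width: 59.5
grasp_force: 0.0
```

```bash
python3 wts.py
```

```text
[480.   73.4 295.3] [[-0.988 -0.154 -0.002]
 [ 0.     0.014 -1.   ]] [ 0.48  0.1  -0.21 -0.01 -1.26 -0.32]
top B (1583, np.float64(226.42415422718454), ((648.5812377929688, 85.11293029785156), (161.15673828125, 295.1788330078125), 9.010673522949219))
scene B (2270, np.float64(224.82260901408523), ((648.566650390625, 84.78510284423828), (161.31544494628906, 295.0117492675781), 8.897831916809082))
top [264. 305.] 316 knob ((427.0328063964844, 82.7618179321289), 13.7455415725708) [426.4  82.8  58.5] top 62.4 all ((426.1964416503906, 82.49433135986328), 28.57765769958496)
scene [320. 337.] 648 knob ((427.4100646972656, 82.44366455078125), 14.207869529724121) [425.5  85.2  57. ] top 59.2 all ((427.9744873046875, 82.93367004394531), 29.75530433654785)
wrist [356. 214.] 1714 knob ((428.638916015625, 80.5666275024414), 13.984109878540039) [429.4  79.8  57.9] top 59.4 all ((428.7029113769531, 80.39916229248047), 28.895906448364258)
```

Emit:
servo_tool([
  [-0.085,0.014,-0.1,0,0,0,0.7],
  [-0.088,0.015,-0.15,0,0,0,0.7],
  [0,0,-0.17,0,0,0,0.7],
  [0,0,-0.17,0,0,0,0.7],
  [0,0,-0.15,0,0,0,0.7],
  [0,0,-0.075,0,0,0,0.7],
  [0,0,-0.03,0,0,0,0.7],
  [0,0,0,0,0,0,0.7],
  [0,0,0,0,0,0,0.3],
  [0,0,0,0,0,0,0],
  [0,0,0,0,0,0,0],
  [0,0,0,0,0,0,0],
  [0,0,0,0,0,0,0],
])

```text
clock: 58.65
position: [427.8, 82.2, 41.9]
ee_rot: [0.76, -0.65, -0.005, -0.005]
contact_force: [-2.1, 0.3, 5.1]
gripper_width: 23.3
grasp_force: 58.5
```

Emit:
servo_tool([
  [0,0,0.03,0,0,0,0],
  [0,0,0.08,0,0,0,0],
  [0,0,0.12,0,0,0,0],
  [0,0,0.16,0,0,0,0],
  [0,0,0.16,0,0,0,0],
  [0,0,0.16,0,0,0,0],
  [0,0,0.12,0,0,0,0],
  [0,0,0.06,0,0,0,0],
  [0.05,0.011,0,0,0,0,0],
  [0.12,0.027,0,0,0,0,0],
  [0.15,0.034,0,0,0,0,0],
  [0.15,0.034,0,0,0,0,0],
  [0.13,0.029,0,0,0,0,0],
  [0.08,0.018,0,0,0,0,0],
  [0.034,0.007,0,0,0,0,0],
  [0,0,0,0,0,0,0],
])

```text
clock: 60.65
position: [641.2, 129.8, 305.1]
ee_rot: [0.759, -0.651, -0.006, -0.002]
contact_force: [0.1, -1.9, -6.7]
gripper_width: 23.2
grasp_force: 60.0
```

```bash
python3 - <<'E'
from meas import *
d=get("scene");save(d,"scene8.png");c=cloud(d);print(rim(c,218,240,(500,800,-110,280)))
s=arm.read_state();p=s["position"]
hsv=cv2.cvtColor(d["image"],cv2.COLOR_RGB2HSV)
q=c[(hsv[...,1]<45)&(hsv[...,2]>100)&(np.hypot(c[...,0]-p[0],c[...,1]-p[1])<40)&(c[...,2]>240)&(c[...,2]<p[2]+10)]
print(len(q),q.mean(0),np.percentile(q[:,2],[1,99]))
E
```

```text
(2134, np.float64(224.81811055047984), ((649.3760375976562, 84.69010925292969), (162.25198364257812, 294.6178894042969), 9.055658340454102))
367 [632.52140617 149.20487963 289.22973697] [265.013434   314.94436814]
```

Held properly, with the underside at 264. Lower it to TCP 187.

Emit:
servo_tool([
  [0,0,-0.06,0,0,0,0],
  [0,0,-0.12,0,0,0,0],
  [0,0,-0.12,0,0,0,0],
  [0,0,-0.06,0,0,0,0],
  [0,0,-0.02,0,0,0,0],
  [0,0,-0.012,0,0,0,0],
  [0,0,-0.007,0,0,0,0],
  [0,0,0,0,0,0,0],
])

```text
clock: 61.7
position: [641.6, 130.0, 188.6]
ee_rot: [0.76, -0.65, -0.005, -0.005]
contact_force: [0.2, -0.4, -6.9]
gripper_width: 23.0
grasp_force: 60.0
```

Emit:
servo_tool([
  [0,0,-0.008,0,0,0,0],
  [0,0,-0.006,0,0,0,0],
  [0,0,0,0,0,0,0],
])

```text
clock: 62.08
position: [641.8, 130.1, 185.4]
ee_rot: [0.76, -0.65, -0.004, -0.005]
contact_force: [-3.6, 0.5, 1.8]
gripper_width: 22.9
grasp_force: 60.9
```

Emit:
servo_tool([
  [0,0,-0.002,0,0,0,0.4],
  [0,0,0,0,0,0,0.6],
  [0,0,0,0,0,0,0.6],
  [0,0,0.05,0,0,0,0.6],
  [0,0,0.15,0,0,0,0.6],
  [0,0,0.17,0,0,0,0.6],
  [-0.1,-0.05,0,0,0,0,0.7],
  [-0.18,-0.1,0,0,0,0,0.7],
  [-0.15,-0.1,0,0,0,0,0.7],
  [-0.1,-0.15,0,0,0,0,0.7],
  [-0.05,-0.18,0,0,0,0,0.7],
  [0,-0.1,0,0,0,0,0.7],
  [0,0,0,0,0,0,0.7],
])

```text
clock: 63.7
position: [467.5, -75.7, 295.6]
ee_rot: [0.759, -0.652, -0.004, -0.005]
contact_force: [-0.4, 0.4, 0.4]
gripper_width: 59.8
grasp_force: 0.0
```

```bash
python3 - <<'E'
from meas import *
for n in("top","scene"):
    d=get(n);save(d,n+"9.png");c=cloud(d);print(n,rim(c,218,240,(500,800,-110,280)))
    print("A",rim(c,134,150,(500,800,-110,280)))
a=cv2.imread("pics/top9.png")[120:360,130:440];b=cv2.imread("pics/scene9.png")[150:390,80:390]
cv2.imwrite("pics/both9.png",cv2.resize(np.hstack([a,b]),(790,306)))
E
```

```text
top (1785, np.float64(226.4753796443581), ((648.5428466796875, 85.11971282958984), (161.13778686523438, 295.4846496582031), 8.978678703308105))
A (3674, np.float64(142.72871234554862), ((640.8819580078125, 85.34288024902344), (146.10589599609375, 294.2989501953125), 8.643817901611328))
scene (2272, np.float64(224.83832308748998), ((648.4199829101562, 84.72048950195312), (160.68301391601562, 294.2747802734375), 8.979552268981934))
A (1832, np.float64(143.07488587255926), ((647.0689086914062, 85.26770782470703), (158.37940979003906, 295.9526062011719), 8.390504837036133))
```

View pics/both9.png

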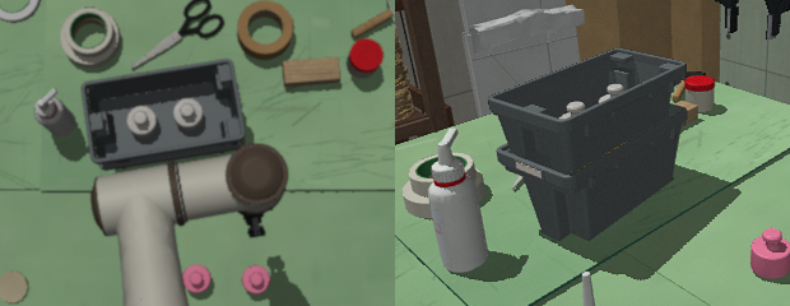

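The view shows both grey weights standing in the upper tote (left half, at (142,120) and (187,113)). The totes are stacked level with the card end reversed, and the spout bottle, the block and the pink weights are untouched.

```bash
python3 -c "
from bench import arm
print(arm.job_done())"
```

```text
the job is handed in; nothing more can be done
None
```

The job is done and handed in at about 64 s: both glue bottles found stand upright in the deep tote, the shallow tote sits level on the lugs turned half round, and both grey weights are in it.

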